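# Sort the loudspeaker parts and clamp the brace in its jig

## Task

Clear the loudspeaker parts from the bench: lay both small speaker drivers in the blue tray, cone side up, and both copper coils in the yellow tray, each standing flat on the tray's floor and not on another part. Lay the wooden brace flat, marked face up, in the pocket of the plywood jig (swing the steel hold-down arm with the red post aside first if it is in the way), then swing the arm back over the brace, fully home to its stop.

Things in the scene. Friction and masses are not known exactly. Their poses are not given: they have to be found in the camera images.
- driver_dark: Small loudspeaker driver with black frame and yellow cone, about 56 mm across its round flange and 32 mm tall, standing cone up on its magnet (40 mm across, lowest 14 mm; flange between 24 and 32 mm up, 56 mm across). Origin: centre of its underside, z up. Grip the flange across. About 0.12 kg. Belongs in the blue tray.
- driver_light: Small loudspeaker driver with bare aluminium frame and black cone, about 56 mm across its round flange and 32 mm tall, standing cone up on its magnet (40 mm across, lowest 14 mm; flange between 24 and 32 mm up, 56 mm across). Origin: centre of its underside, z up. Grip the flange across. About 0.12 kg. Belongs in the blue tray.
- coil_black: Crossover coil with black centre and four black ties, a plain solid copper-coloured disc 50 mm across and 28 mm tall lying flat. Origin: centre of its underside, z up. About 0.15 kg. Belongs in the yellow tray.
- coil_white: Crossover coil with white centre and four white ties, a plain solid copper-coloured disc 50 mm across and 28 mm tall lying flat. Origin: centre of its underside, z up. About 0.15 kg. Belongs in the yellow tray.
- brace: Brown wooden brace block, 40 mm along its x, 90 mm along its y (long axis), 30 mm tall, with two black drill marks on its top face. Origin: centre of its underside, z up. About 0.08 kg. It may lie at any yaw and may go into the pocket either way round.
- tray_blue: Blue shallow open tray fixed to the bench, 150 mm along its x, 190 mm along its y, 15 mm tall, walls and floor 4 to 5 mm thick. Origin: centre of its underside, z up. Room for two parts side by side along its y, e.g. 45 mm either side of the centre.
- tray_yellow: Yellow shallow open tray fixed to the bench, 150 mm along its x, 190 mm along its y, 15 mm tall, walls and floor 4 to 5 mm thick. Origin: centre of its underside, z up. Room for two parts side by side along its y, e.g. 45 mm either side of the centre.
- jig: Plywood jig fixed to the bench, plate 120 (x) by 190 (y) by 10 mm. Origin: centre of its underside, z up. Pocket (green floor 10 mm up) centred at x 0, y -35 mm, 52 (x) by 102 (y) mm, dark fences 8 mm tall, long sides open over the middle 70 mm for fingers. Steel hold-down arm: upright pivot at x 0, y 65 mm; 18 mm wide, reach 80 mm, 43 to 51 mm above the bench, 3 mm over a laid brace.
- hold_arm (a joint): Angle (rad) of the hold-down arm about its upright pivot: 0 = at its stop, pointing along the jig's -y over the end of the pocket (closed); grows as it swings towards the jig's -x, to a stop at 1.6 (open). Starts anywhere from 0 to 1.5; below about 0.9 it obstructs loading. Light friction (about 1 N at the post) holds it where it is left.
- hold_post (a point): Centre of the top of the upright round red post on the hold-down arm: 18 mm in diameter, 36 mm tall (51 to 87 mm above the bench), 62 mm from the pivot. In the jig's frame at x = -62 sin(q), y = 65 - 62 cos(q) mm for arm angle q. Push it, or grip it from above.

How it is judged (in metres and radians):
At the end, for the whole second after the job is handed in: Drivers in the blue, coils in the yellow tray: centre within 55 (x), 75 (y) and 10 mm (z) of the tray's origin, upright to 0.15 rad. Brace in the pocket: within 12 mm of its centre in x and y, under 15 mm up, level to 0.12, aligned to 0.2 rad. Arm angle under 0.2 rad. All at rest (x of driver_dark in the frame of tray_blue between -0.055 and 0.055 m and y of driver_dark in the frame of tray_blue between -0.075 and 0.075 m and z of each of driver_dark, driver_light in the frame of tray_blue below 0.01 m and angle between each of driver_dark, driver_light, coil_black, coil_white's own z axis and vertical below 0.15 rad and x of driver_light in the frame of tray_blue between -0.055 and 0.055 m and y of driver_light in the frame of tray_blue between -0.075 and 0.075 m and x of coil_black in the frame of tray_yellow between -0.055 and 0.055 m and y of coil_black in the frame of tray_yellow between -0.075 and 0.075 m and z of each of coil_black, coil_white in the frame of tray_yellow below 0.01 m and x of coil_white in the frame of tray_yellow between -0.055 and 0.055 m and y of coil_white in the frame of tray_yellow between -0.075 and 0.075 m and x of brace in the frame of jig between -0.012 and 0.012 m and y of brace in the frame of jig between -0.047 and -0.023 m and z of brace in the frame of jig below 0.015 m and angle between brace's own z axis and vertical below 0.12 rad and angle between the y axis of brace and the y axis of jig, either way round below 0.2 rad and value of joint hold_arm below 0.2 rad and linear speed of each of driver_dark, driver_light, coil_black, coil_white, brace below 0.02 m/s); the robot touches nothing.
It also fails if it takes over 128 s, if anything falls off the work surface, if the arm or the gripper's body presses on something with over 40 N, if the wrist force passes 120 N, or if a joint passes its speed limit or range.

## Robot

A 6-joint arm with a two-finger parallel gripper is mounted at the origin on the work surface. World frame = base frame: x ahead of the robot, y to its left, z up, the work surface at z = 0. Lengths are in m, angles in degrees, forces in N, time in s.
With the tool pointing down it reaches from about 0.35 to 0.875 m from the base axis. Payload 4.2 kg.
Tool frame: the origin (TCP) lies midway between the tips of the shut fingers; the grasp point (between the pads) lies 19 mm behind it; z points along the fingers, y is the line along which they close (so a half turn about z gives the same grasp; the last joint's range is limited). The gripper opens to 87 mm and grips with 3 to 60 N. Pads are 19 mm wide; open, the fingers measure 117 mm over their backs; the gripper's body (75 mm by 190 mm) begins 51 mm behind the grasp point.
Start: joints at [-57.605, 22.042, 0.453, 0, -68.411, -14.817], TCP at [0.189, -0.596, 0.223] pointing down, gripper open.
Joint ranges: [-179.83, 179.83], [-69.29, 118.12], [-61.27, 80.66], [-181.25, 117.63], [-171.15, -9.14], [-177.46, 177.46]. Speed limits (degrees/s): [159.86, 159.86, 180, 180, 180, 180].

## Interface

Orientations are given as a 3x3 rotation matrix whose columns are the frame's x, y, z axes.
In Python, from station import sense, capture, camera_params, finish_job gives the robot as it stands.
- The arm moves only by the tool drive_tool, never from a script. Its argument "rows" is a list of rows, each an object of numbers: "tx", "ty", "tz": the shift along the tool's x, y, z in cm; "ax", "ay", "az": the turn, a rotation vector about the tool's x, y, z in rad; "claw": the finger opening in cm, from 0 to 8.7. In form: [{"tx": .., "ty": .., "tz": .., "ax": .., "ay": .., "az": .., "claw": ..}, ...]. A call has 1 to 10 rows; each row shifts and turns the commanded pose from where the row before left it, along the tool's axes as they then stand; what a row does not reach is not made up. A row lasts 1/12 s, in which the tool goes at most 41.7 mm and 7.16 degrees, less where a joint would pass 70% of its speed; a pose out of reach is approached as far as the arm can. A call with a gripper value outside its range is refused whole. The fingers move at their own pace and stop on an object; the grip force is fixed at half the most. Time passes only in rows, so rows that do not move let the fingers close. It gives the time, the measured TCP pose, the force, the opening and the grip force at its end, in the units of the state.
- sense(): the state, without advancing time (a new reading comes with each control period).
- capture(name): name is "side" or "top" or "wrist"; returns (picture, depth): 420x560x3 uint8, red, green, blue; 420x560 float32, m along the optical axis (not along the pixel's ray), 0 where there is no reading.
- camera_params(name): a dict with "intrinsics" (3x3 intrinsics, pixels), "R" (3x3) and "t" (3): a world point X has camera coordinates R X + t; the wrist camera has in their place "tool_from_camera" (4x4, takes a point from camera to tool coordinates, whose origin is the TCP and whose axes are the flange's). Camera axes: x right, y down, z forward; pixel columns grow to the right and rows downward; lengths in m; the calibration is good to about 2 mm. The wrist camera is an equidistant fisheye: a pixel r from the principal point sees the ray r / f radians off the axis. A picture is of the moment at which its call begins: read the wrist's pose just before it. camera_params takes no time and is no camera call.
- finish_job(): hands the job in; it is judged then, once.
The state is a dict: "time_s": time; "joints": joint angles; "joint_velocities": joint speeds; "effort": joint torques, N m; "tcp_pos": TCP position; "ee_rot": TCP orientation; "wrist_force": force on the tool from outside, world axes, zero at the start; "moment": the same for the moment, N m; "gripper_width": opening from 0.0 (shut) to 1.0 (fully open); "gripper_force": force on a finger pad.
Only numpy, scipy, OpenCV 4.12 (cv2) and the standard library are available. Lean on these libraries where they do the work, as an engineer would, in place of code of your own. Each camera call takes 0.05 s, during which the arm holds its last target. There are 200 camera calls.

## Working session

There is one attempt and no reset: what is moved stays moved. The work goes in short steps, Python scripts to look and compute and a tool call to move; the robot and the scene stay as the last step left them, time stands still between calls to the robot, and variables do not carry over. Pictures are saved under pics/ and viewed, at most 14 in all, crops included, and the job is handed in when it is done.

Besides the shell and the picture viewer there is one more tool, called after "Request:" as name(argument=value, ...) on one line, values as JSON. drive_tool: Moves the arm, as the interface text tells. Its arguments: {"type":"object","properties":{"rows":{"type":"array"}},"required":["rows"]}

```bash
mkdir -p pics; ls
python3 - <<'E'
from station import *
import cv2,numpy as np
s=sense();print(s['time_s'],s['tcp_pos'],np.round(s['ee_rot'],3).tolist(),s['gripper_width'])
for n in('top','side'):
    p,d=capture(n);np.savez(f'{n}0.npz',p=p,d=d);cv2.imwrite(f'pics/{n}0.png',p[:,:,::-1]);c=camera_params(n);print(n,{k:np.round(v,3).tolist() for k,v in c.items()})
print(camera_params('wrist'))
E
```

```text
pics
0.0 [ 0.18861377 -0.59524559  0.2214859 ] [[-0.953, -0.302, -0.001], [-0.302, 0.953, 0.002], [0.0, 0.002, -1.0]] 0.9995194790860477
top {'intrinsics': [[439.127, 0.0, 268.894], [0.0, 439.127, 207.495], [0.0, 0.0, 1.0]], 'R': [[0.017, -1.0, -0.022], [-0.995, -0.015, -0.098], [0.098, 0.024, -0.995]], 't': [0.029, 0.48, 0.997]}
side {'intrinsics': [[449.716, 0.0, 282.845], [0.0, 449.716, 210.587], [0.0, 0.0, 1.0]], 'R': [[-0.67, -0.742, 0.014], [-0.425, 0.368, -0.827], [0.609, -0.56, -0.562]], 't': [0.342, 0.271, 0.836]}
{'intrinsics': array([[325.1922621 ,   0.        , 277.6974751 ],
       [  0.        , 325.1922621 , 210.59368083],
       [  0.        ,   0.        ,   1.        ]]), 'tool_from_camera': array([[-1.71244656e-03, -9.65797053e-01, -2.59293503e-01,
         6.99202630e-02],
       [ 9.99998532e-01, -1.66899819e-03, -3.87709342e-04,
         9.98412260e-05],
       [-5.83118481e-05, -2.59293787e-01,  9.65798493e-01,
        -1.62028724e-01],
       [ 0.00000000e+00,  0.00000000e+00,  0.00000000e+00,
         1.00000000e+00]])}
```

View pics/top0.png

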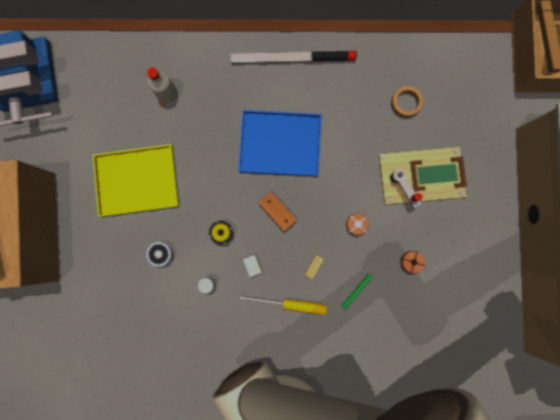

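View pics/side0.png

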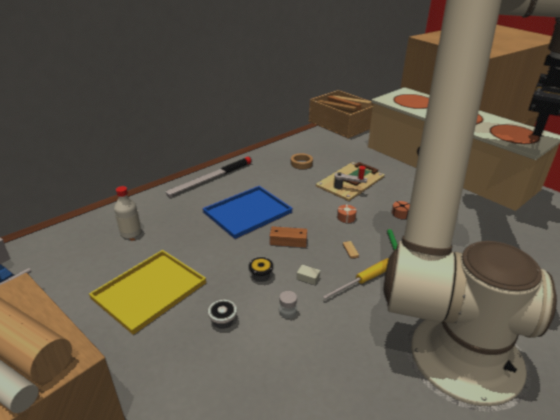

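The top view shows the dark driver at (221,233), the light driver at (158,254), the white coil at (358,225) and the black coil at (413,263). The brace is at (277,211), the blue tray at (281,144), the yellow tray at (136,180) and the jig at (423,175), with its pivot at (398,177) and red post at (418,198). In the side view all the parts are upright, and the brace marks are visible from the top.

```bash
cat > h.py <<'E'
import numpy as np,cv2
from station import *
def ray(n,uv,z):
    c=camera_params(n);uv=np.atleast_2d(np.float64(uv));K=c['intrinsics'];R=c['R'];t=c['t']
    d=np.c_[(uv-K[:2,2])/K[0,0],np.ones(len(uv))]@R; o=-R.T@t
    return o+d*((z-o[2])/d[:,2])[:,None]
def wray(s,uv,z):
    c=camera_params('wrist');K=c['intrinsics'];T=c['tool_from_camera'];R=np.array(s['ee_rot'])
    q=np.atleast_2d(np.float64(uv))-K[:2,2];r=np.linalg.norm(q,axis=1)+1e-9;th=r/K[0,0]
    d=np.c_[q/r[:,None]*np.sin(th)[:,None],np.cos(th)]@T[:3,:3].T@R.T
    o=R@T[:3,3]+s['tcp_pos']
    return o+d*((z-o[2])/d[:,2])[:,None]
def big(m):
    c=cv2.findContours(m.astype(np.uint8),0,2)[0]   # RETR_EXTERNAL, CHAIN_APPROX_SIMPLE
    return max(c,key=cv2.contourArea)[:,0].astype(np.float64)
def rect(P):  # metres -> centre, sides mm, direction of long side deg
    (c,(w,h),a)=cv2.minAreaRect((P[:,:2]*1000).astype(np.float32))
    if w>h:return np.array(c)/1000,(h,w),a%180
    return np.array(c)/1000,(w,h),(a+90)%180
def hsv(p):return cv2.cvtColor(np.ascontiguousarray(p),cv2.COLOR_RGB2HSV)
def win(m,u,v,w):
    o=np.zeros_like(m);o[max(v-w,0):v+w,max(u-w,0):u+w]=m[max(v-w,0):v+w,max(u-w,0):u+w];return o
E
python3 - <<'E'
from h import *
f=np.load('top0.npz');p,d=f['p'],f['d'];H=hsv(p);h,s,v=cv2.split(H)
vv,uu=np.mgrid[:420,:560];uv=np.c_[uu.ravel(),vv.ravel()]
c=camera_params('top');K=c['intrinsics']
X=(np.c_[(uv-K[:2,2])/K[0,0],np.ones(len(uv))]*d.reshape(-1,1)-c['t'])@c['R'];Z=X[:,2].reshape(420,560)
print('bench z',np.median(Z[280:300,60:120]),'std',Z[280:300,60:120].std())
blue=(h>100)&(h<130)&(s>150)&(v>80);yel=(h>22)&(h<35)&(s>180)
for n,m,u,v_,w,z in [('blue',blue,281,144,60,.015),('yellow',yel,136,180,60,.015),
 ('jig',Z>.005,423,175,52,.01),('brace',Z>.018,277,211,28,.03),('dark',Z>.018,221,233,18,.032),('light',Z>.018,158,254,18,.032),
 ('cw',Z>.016,358,225,18,.028),('cb',Z>.016,413,263,18,.028),('post',((h<8)|(h>172))&(s>150),418,198,12,.087),('green',(h>60)&(h<90)&(s>100),438,175,35,.01)]:
    P=big(win(m,u,v_,w));mm=win(m,u,v_,w);r=rect(ray('top',P,z))
    print(n,np.round(r[0],4),np.round(r[1],1),round(r[2],1),'ztop',round(np.percentile(Z[mm],90),4),'px',P.mean(0).round())
print('pivot',ray('top',(398,177),.051))
for n in [(221,233),(158,254)]:pass
E
```

```text
bench z 0.001366078208570039 std 0.08452202569934922
blue [0.6355 0.0143] [148.9 186. ] 87.5 ztop 0.0093 px [279. 145.]
yellow [0.541  0.3565] [148.9 189.1] 98.5 ztop 0.0106 px [136. 179.]
jig [ 0.5571 -0.3236] [135.  196.8] 96.0 ztop 0.0492 px [424. 178.]
brace [0.4709 0.0185] [40.2 90.1] 42.5 ztop 0.0336 px [276. 211.]
dark [0.42   0.1481] [54.2 55.3] 104.9 ztop 0.0361 px [220. 232.]
light [0.3686 0.2897] [52.5 55.6] 91.0 ztop 0.0365 px [157. 253.]
cw [ 0.444 -0.166] [48.2 50.1] 104.0 ztop 0.0315 px [358. 224.]
cb [ 0.3604 -0.2911] [47.4 51.8] 91.0 ztop 0.0314 px [413. 261.]
post [ 0.5006 -0.2843] [13.1 19.6] 90.8 ztop 0.0887 px [417. 198.]
green [ 0.5666 -0.3576] [33.6 82.7] 96.0 ztop 0.0138 px [433. 174.]
pivot [[ 0.55021539 -0.25470107  0.051     ]]
```

Request:
drive_tool(rows=[{"tx": -3.5, "ty": 1.5, "claw": 4}, {"tx": -3.5, "ty": 1.5, "claw": 4}, {"tx": -3.5, "ty": 1.5, "claw": 4}, {"tx": -3.5, "ty": 1.5, "claw": 4}, {"tx": -3.5, "ty": 1.5, "claw": 4}, {"tx": -3.5, "ty": 1.5, "claw": 4}, {"tx": -3.5, "ty": 1.5, "claw": 4}, {"tx": -3.5, "ty": 1.5, "claw": 4}, {"tx": -3.5, "ty": 1.5, "claw": 4}, {"tx": -3.5, "ty": 1.5, "claw": 4}])

```text
invalid input at $.rows[0]: expected keys tx, ty, tz, ax, ay, az, claw
```

Request:
drive_tool(rows=[{"tx": -3.2, "ty": 1.5, "tz": 1, "claw": 4}, {"tx": -3.2, "ty": 1.5, "tz": 1, "claw": 4}, {"claw": 4}, {"claw": 4}])

```text
invalid input at $.rows[0]: expected keys tx, ty, tz, ax, ay, az, claw
```

Run:
```python
from h import *
s=sense();print(s['time_s'],s['tcp_pos'],s['joints'],np.round(s['ee_rot'],3).tolist(),s['wrist_force'])
p,d=capture('wrist');np.savez('w1.npz',p=p,d=d,tcp=s['tcp_pos'],R=s['ee_rot']);cv2.imwrite('pics/w1.png',p[:,:,::-1])
```

```text
0.1 [ 0.18861045 -0.59531028  0.22157482] [-5.76051244e+01  2.20867224e+01  3.88567226e-01 -2.40987631e-02
 -6.84106881e+01 -1.48170145e+01] [[-0.953, -0.302, -0.001], [-0.302, 0.953, 0.002], [0.0, 0.002, -1.0]] [-1.30477646 -0.50863202  1.11021049]
```

View pics/w1.png

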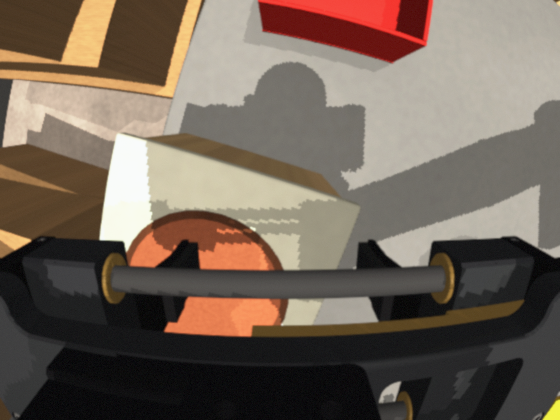

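The wrist view shows the open fingers and gripper body, with the 190 mm body side along the tool's y. The bench box with the red disc is below at about (230,260). Every row must carry all the keys.

Request:
drive_tool(rows=[{"tx": 0, "ty": 0, "tz": -2, "ax": 0, "ay": 0, "az": 0, "claw": 4}, {"tx": -3.5, "ty": 1.5, "tz": -1, "ax": 0, "ay": 0, "az": 0, "claw": 4}, {"tx": -3.5, "ty": 1.5, "tz": 0, "ax": 0, "ay": 0, "az": 0, "claw": 4}, {"tx": -3.5, "ty": 1.5, "tz": 0, "ax": 0, "ay": 0, "az": 0, "claw": 4}, {"tx": -3.5, "ty": 1.5, "tz": 0, "ax": 0, "ay": 0, "az": 0, "claw": 4}, {"tx": -3.5, "ty": 1.5, "tz": 0, "ax": 0, "ay": 0, "az": 0, "claw": 4}, {"tx": -3.5, "ty": 1.5, "tz": 0, "ax": 0, "ay": 0, "az": 0, "claw": 4}, {"tx": -3.5, "ty": 1.5, "tz": 0, "ax": 0, "ay": 0, "az": 0, "claw": 4}, {"tx": -3.5, "ty": 1.5, "tz": 0, "ax": 0, "ay": 0, "az": 0, "claw": 4}, {"tx": -3.5, "ty": 1.5, "tz": 0, "ax": 0, "ay": 0, "az": 0, "claw": 4}])

```text
time_s: 0.98
tcp_pos: [0.4493, -0.3703, 0.2524]
ee_rot: [[-0.953, -0.302, -0.0], [-0.302, 0.953, 0.0], [0.0, 0.0, -1.0]]
wrist_force: [0.2, -0.5, 0.6]
gripper_width: 0.465
gripper_force: 0.0
```

Request:
drive_tool(rows=[{"tx": -3.3, "ty": 1.5, "tz": 1, "ax": 0, "ay": 0, "az": 0, "claw": 4}, {"tx": -3.3, "ty": 1.5, "tz": 1.5, "ax": 0, "ay": 0, "az": 0, "claw": 4}, {"tx": -3, "ty": 1.5, "tz": 1.5, "ax": 0, "ay": 0, "az": 0, "claw": 4}, {"tx": 0, "ty": 0, "tz": 0, "ax": 0, "ay": 0, "az": 0, "claw": 4}, {"tx": 0, "ty": 0, "tz": 0, "ax": 0, "ay": 0, "az": 0, "claw": 4}])

```text
time_s: 1.4
tcp_pos: [0.5267, -0.2984, 0.2107]
ee_rot: [[-0.952, -0.305, -0.003], [-0.305, 0.952, 0.001], [0.003, 0.002, -1.0]]
wrist_force: [-0.3, -1.0, -0.1]
gripper_width: 0.459
gripper_force: 0.0
```

Run:
```python
from h import *
s=sense();print(s['time_s'],s['tcp_pos'],s['joints'],np.round(s['ee_rot'],3).tolist(),s['wrist_force'])
p,d=capture('wrist');np.savez('w1.npz',p=p,d=d,tcp=s['tcp_pos'],R=s['ee_rot']);cv2.imwrite('pics/w2.png',p[:,:,::-1])
```

```text
1.4 [ 0.52668    -0.2983743   0.21074663] [-1.42322696e+01  2.07052261e+01 -3.32594033e+00 -1.42509076e-02
 -6.61705806e+01 -5.80132629e+01] [[-0.952, -0.305, -0.003], [-0.305, 0.952, 0.001], [0.003, 0.002, -1.0]] [-0.2710241  -1.03659603 -0.06899867]
```

View pics/w2.png

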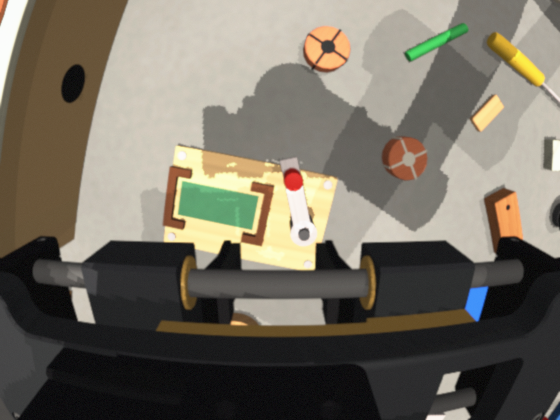

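The wrist view shows plate corners at (180,147), (337,178), (313,270) and about (165,240). The green pocket is at (218,205), the pivot at (303,233) and the red post at (293,180). The coils are at (328,48) for black and (406,159) for white.

Run:
```python
from h import *
f=np.load('w1.npz');p=f['p'];s=dict(tcp_pos=f['tcp'],ee_rot=f['R']);h,S,v=cv2.split(hsv(p))
g=big(win((h>60)&(h<90)&(S>100),218,205,60));print('green',rect(wray(s,g,.01)))
print('corners',wray(s,[(180,147),(337,178),(313,270),(165,240)],.01).round(4)[:,:2].tolist())
print('pivot',wray(s,(303,233),.053))
r=big(win(((h<6)|(h>174))&(S>180),293,180,16));print('post px',r.mean(0),rect(wray(s,r,.087)))
m=win((h<16)&(S>90)&(v<110)&(v>20),218,205,65);
P=np.vstack([c[:,0] for c in cv2.findContours(m.astype(np.uint8),0,2)[0] if cv2.contourArea(c)>60]).astype(float);print('fence',rect(wray(s,P,.018)))
c=win((h<16)&(S>120)&(v>90),328,48,26);print('cb',rect(wray(s,big(c),.028)));
c=win((h<16)&(S>90)&(v>60),406,159,26);print('cw',rect(wray(s,big(c),.028)))
t=(h>15)&(h<32)&(S>40)&(v>120);q=big(win(t,250,205,95));cv2.convexHull;print('plate',rect(wray(s,q,.01)))
```

```text
green (array([ 0.56735486, -0.35965439]), (37.45510482788086, 87.18568420410156), 95.47137498855591)
corners [[0.5143, -0.4192], [0.495, -0.237], [0.6112, -0.2253], [0.6302, -0.4113]]
pivot [[ 0.55634507 -0.26095623  0.053     ]]
post px [292.47619048 180.0952381 ] (array([ 0.50134491, -0.29183868]), (14.316429138183594, 17.195804595947266), 17.899057388305664)Traceback (most recent call last):
  File "<stdin>", line 8, in <module>
    return _nx.concatenate(arrs, 0, dtype=dtype, casting=casting)
           ~~~~~~~~~~~~~~~^^^^^^^^^^^^^^^^^^^^^^^^^^^^^^^^^^^^^^^
ValueError: need at least one array to concatenate
```

Request:
drive_tool(rows=[{"tx": 2.2, "ty": 1.5, "tz": 2, "ax": 0, "ay": 0, "az": 0, "claw": 4}, {"tx": 0, "ty": 0, "tz": 3.5, "ax": 0, "ay": 0, "az": 0, "claw": 4}, {"tx": 0, "ty": 0, "tz": 3.5, "ax": 0, "ay": 0, "az": 0, "claw": 4}, {"tx": 0, "ty": 0, "tz": 3, "ax": 0, "ay": 0, "az": 0, "claw": 4}, {"tx": 0, "ty": 0, "tz": 2.8, "ax": 0, "ay": 0, "az": 0, "claw": 4}, {"tx": 0, "ty": 0, "tz": 0, "ax": 0, "ay": 0, "az": 0, "claw": 2.6}, {"tx": 0, "ty": 0, "tz": 0, "ax": 0, "ay": 0, "az": 0, "claw": 2.6}, {"tx": 0, "ty": 0, "tz": 0, "ax": 0, "ay": 0, "az": 0, "claw": 2.6}])

```text
time_s: 2.12
tcp_pos: [0.5018, -0.2937, 0.0667]
ee_rot: [[-0.953, -0.302, 0.003], [-0.302, 0.953, -0.002], [-0.003, -0.003, -1.0]]
wrist_force: [0.5, -0.1, -0.4]
gripper_width: 0.334
gripper_force: 0.0
```

Request:
drive_tool(rows=[{"tx": 0, "ty": 1, "tz": 0, "ax": 0, "ay": 0, "az": 0, "claw": 2.6}, {"tx": 0, "ty": 1, "tz": 0, "ax": 0, "ay": 0, "az": 0, "claw": 2.6}, {"tx": 0, "ty": 0.8, "tz": 0, "ax": 0, "ay": 0, "az": 0, "claw": 2.6}, {"tx": 0, "ty": 0, "tz": 0, "ax": 0, "ay": 0, "az": 0, "claw": 2.6}, {"tx": 0, "ty": 0, "tz": 0, "ax": 0, "ay": 0, "az": 0, "claw": 2.6}])

```text
time_s: 2.53
tcp_pos: [0.4924, -0.2648, 0.0654]
ee_rot: [[-0.953, -0.303, 0.001], [-0.303, 0.953, -0.0], [-0.001, -0.0, -1.0]]
wrist_force: [0.3, 1.1, -0.2]
gripper_width: 0.298
gripper_force: 0.0
```

Request:
drive_tool(rows=[{"tx": 0, "ty": 0, "tz": -3.5, "ax": 0, "ay": 0, "az": 0, "claw": 3.5}, {"tx": 0, "ty": 0, "tz": -3.5, "ax": 0, "ay": 0, "az": -0.11, "claw": 5}, {"tx": 0, "ty": 0, "tz": -3.5, "ax": 0, "ay": 0, "az": -0.11, "claw": 7}, {"tx": 0, "ty": 0, "tz": -2.5, "ax": 0, "ay": 0, "az": -0.11, "claw": 7}, {"tx": 0, "ty": 0, "tz": 0, "ax": 0, "ay": 0, "az": -0.105, "claw": 7}])

```text
time_s: 2.95
tcp_pos: [0.4956, -0.2669, 0.2014]
ee_rot: [[-0.733, -0.681, 0.012], [-0.681, 0.733, -0.005], [-0.006, -0.011, -1.0]]
wrist_force: [-0.6, -0.5, 1.3]
gripper_width: 0.594
gripper_force: 0.0
```

Request:
drive_tool(rows=[{"tx": -2.2, "ty": 2.8, "tz": 0, "ax": 0, "ay": 0, "az": 0, "claw": 7}, {"tx": -2.2, "ty": 2.8, "tz": 0, "ax": 0, "ay": 0, "az": 0, "claw": 7}, {"tx": -2.2, "ty": 2.8, "tz": 0, "ax": 0, "ay": 0, "az": 0, "claw": 7}, {"tx": -2.2, "ty": 2.8, "tz": 0, "ax": 0, "ay": 0, "az": 0, "claw": 7}, {"tx": -2.2, "ty": 2.8, "tz": 0, "ax": 0, "ay": 0, "az": 0, "claw": 7}, {"tx": -2.2, "ty": 2.8, "tz": 0, "ax": 0, "ay": 0, "az": 0, "claw": 7}, {"tx": -2.2, "ty": 2.8, "tz": 0, "ax": 0, "ay": 0, "az": 0, "claw": 7}, {"tx": -2.2, "ty": 2.8, "tz": 0, "ax": 0, "ay": 0, "az": 0, "claw": 7}, {"tx": 0, "ty": 0, "tz": 0, "ax": 0, "ay": 0, "az": 0, "claw": 7}, {"tx": 0, "ty": 0, "tz": 0, "ax": 0, "ay": 0, "az": 0, "claw": 7}])

```text
time_s: 3.78
tcp_pos: [0.4705, 0.0202, 0.1948]
ee_rot: [[-0.734, -0.679, 0.0], [-0.679, 0.734, 0.0], [-0.0, 0.0, -1.0]]
wrist_force: [-0.1, -0.2, -0.3]
gripper_width: 0.8
gripper_force: 0.0
```

```bash
cat >> h.py <<'E'
def wshot(n):
    s=sense();p,d=capture('wrist');cv2.imwrite(f'pics/{n}.png',p[:,:,::-1]);np.savez(n+'.npz',p=p,d=d,tcp=s['tcp_pos'],R=s['ee_rot'])
    R=np.array(s['ee_rot']);print(s['time_s'],'tcp',np.round(s['tcp_pos'],4),'yaw of y',round(np.degrees(np.arctan2(R[1,1],R[0,1])),2),'j6',round(s['joints'][5],1));return s,p,d
def todo(s,x,y,z):
    R=np.array(s['ee_rot']);print('move cm',(R.T@(np.array([x,y,z])-s['tcp_pos'])*100).round(2))
E
python3 - <<'E'
from h import *
s,p,d=wshot('w3');h,S,v=cv2.split(hsv(p));print(np.round(s['wrist_force'],1))
E
```

```text
3.7833 tcp [0.4705 0.0202 0.1948] yaw of y 132.74 j6 -69.5
[-0.1 -0.2 -0.3]
```

View pics/w3.png

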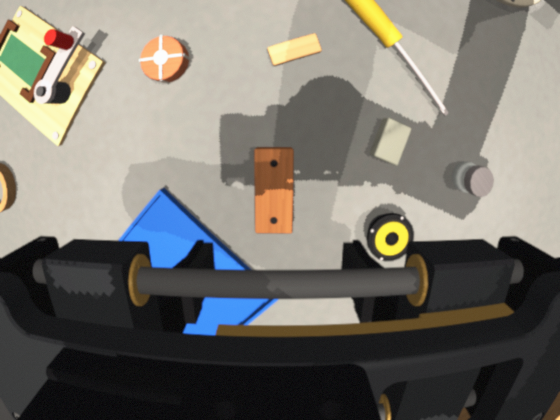

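The view shows the brace with its marked face up, drill marks at (274,163) and (273,220), and its outline spanning (254,147) to (294,234). It is square to the gripper. The dark driver is at (390,238).

Run:
```python
from h import *
f=np.load('w3.npz');s=dict(tcp_pos=f['tcp'],ee_rot=f['R'])
P=wray(s,[(274,163),(273,220)],.03);print(P.round(4),P.mean(0).round(4))
Q=wray(s,[(254,148),(293,148),(294,233),(256,234)],.03);print(rect(Q));todo(s,*rect(Q)[0],.016)
print('driver',wray(s,(390,238),.03)[0].round(4))
```

```text
[[ 0.4499 -0.0044  0.03  ]
 [ 0.4948  0.0353  0.03  ]] [0.4723 0.0155 0.03  ]
(array([0.47156705, 0.01628989]), (40.430274963378906, 90.80201721191406), 43.05915451049805)
move cm [ 0.2  -0.36 17.88]
driver [0.4225 0.1454 0.03  ]
```

Request:
drive_tool(rows=[{"tx": 0.2, "ty": -0.35, "tz": 3.5, "ax": 0, "ay": 0, "az": 0, "claw": 7}, {"tx": 0, "ty": 0, "tz": 3.5, "ax": 0, "ay": 0, "az": 0, "claw": 7}, {"tx": 0, "ty": 0, "tz": 3.5, "ax": 0, "ay": 0, "az": 0, "claw": 7}, {"tx": 0, "ty": 0, "tz": 3.5, "ax": 0, "ay": 0, "az": 0, "claw": 7}, {"tx": 0, "ty": 0, "tz": 2.5, "ax": 0, "ay": 0, "az": 0, "claw": 7}, {"tx": 0, "ty": 0, "tz": 1.5, "ax": 0, "ay": 0, "az": 0, "claw": 7}, {"tx": 0, "ty": 0, "tz": 0.6, "ax": 0, "ay": 0, "az": 0, "claw": 7}, {"tx": 0, "ty": 0, "tz": 0, "ax": 0, "ay": 0, "az": 0, "claw": 3.5}, {"tx": 0, "ty": 0, "tz": 0, "ax": 0, "ay": 0, "az": 0, "claw": 3.5}, {"tx": 0, "ty": 0, "tz": 0, "ax": 0, "ay": 0, "az": 0, "claw": 3.5}])

```text
time_s: 4.67
tcp_pos: [0.4726, 0.0143, 0.0097]
ee_rot: [[-0.738, -0.675, 0.003], [-0.675, 0.738, 0.001], [-0.002, -0.001, -1.0]]
wrist_force: [-0.8, -0.2, 0.3]
gripper_width: 0.655
gripper_force: 0.0
```

Request:
drive_tool(rows=[{"tx": 0, "ty": 0, "tz": 0, "ax": 0, "ay": 0, "az": 0, "claw": 3.5}, {"tx": 0, "ty": 0, "tz": 0, "ax": 0, "ay": 0, "az": 0, "claw": 3.5}, {"tx": 0, "ty": 0, "tz": 0, "ax": 0, "ay": 0, "az": 0, "claw": 3.5}])

```text
time_s: 4.92
tcp_pos: [0.472, 0.0146, 0.0094]
ee_rot: [[-0.737, -0.676, 0.002], [-0.676, 0.737, 0.001], [-0.002, -0.001, -1.0]]
wrist_force: [0.4, 0.9, 2.8]
gripper_width: 0.458
gripper_force: 30.0
```

Request:
drive_tool(rows=[{"tx": 0, "ty": 0, "tz": -3, "ax": 0, "ay": 0, "az": 0, "claw": 3.5}, {"tx": 0, "ty": 0, "tz": -3, "ax": 0, "ay": 0, "az": -0.116, "claw": 3.5}, {"tx": 0, "ty": 0, "tz": -3, "ax": 0, "ay": 0, "az": -0.116, "claw": 3.5}, {"tx": 0, "ty": 0, "tz": -3, "ax": 0, "ay": 0, "az": -0.116, "claw": 3.5}, {"tx": 0, "ty": 0, "tz": 0, "ax": 0, "ay": 0, "az": -0.116, "claw": 3.5}, {"tx": 0, "ty": 0, "tz": 0, "ax": 0, "ay": 0, "az": -0.116, "claw": 3.5}, {"tx": 0, "ty": 0, "tz": 0, "ax": 0, "ay": 0, "az": -0.116, "claw": 3.5}, {"tx": 0, "ty": 0, "tz": 0, "ax": 0, "ay": 0, "az": -0.116, "claw": 3.5}, {"tx": 0, "ty": 0, "tz": 0, "ax": 0, "ay": 0, "az": -0.116, "claw": 3.5}, {"tx": 0, "ty": 0, "tz": 0, "ax": 0, "ay": 0, "az": 0, "claw": 3.5}])

```text
time_s: 5.75
tcp_pos: [0.4713, 0.0144, 0.1288]
ee_rot: [[0.101, -0.995, 0.0], [-0.995, -0.101, 0.0], [-0.0, -0.0, -1.0]]
wrist_force: [0.1, -0.7, 0.1]
gripper_width: 0.455
gripper_force: 30.0
```

Request:
drive_tool(rows=[{"tx": 3.4, "ty": -0.5, "tz": 0, "ax": 0, "ay": 0, "az": 0, "claw": 3.5}, {"tx": 3.4, "ty": -0.5, "tz": 0, "ax": 0, "ay": 0, "az": 0, "claw": 3.5}, {"tx": 3.4, "ty": -0.5, "tz": 0, "ax": 0, "ay": 0, "az": 0, "claw": 3.5}, {"tx": 3.4, "ty": -0.5, "tz": 0, "ax": 0, "ay": 0, "az": 0, "claw": 3.5}, {"tx": 3.4, "ty": -0.5, "tz": 0, "ax": 0, "ay": 0, "az": 0, "claw": 3.5}, {"tx": 3.4, "ty": -0.5, "tz": 0, "ax": 0, "ay": 0, "az": 0, "claw": 3.5}, {"tx": 3.4, "ty": -0.5, "tz": 0, "ax": 0, "ay": 0, "az": 0, "claw": 3.5}, {"tx": 3.4, "ty": -0.5, "tz": 0, "ax": 0, "ay": 0, "az": 0, "claw": 3.5}, {"tx": 3.4, "ty": -0.5, "tz": 0, "ax": 0, "ay": 0, "az": 0, "claw": 3.5}, {"tx": 3.4, "ty": -0.5, "tz": 0, "ax": 0, "ay": 0, "az": 0, "claw": 3.5}])

```text
time_s: 6.58
tcp_pos: [0.5549, -0.3206, 0.1284]
ee_rot: [[0.095, -0.995, -0.0], [-0.995, -0.095, 0.0], [-0.0, 0.0, -1.0]]
wrist_force: [0.9, 0.6, -0.7]
gripper_width: 0.458
gripper_force: 30.0
```

Request:
drive_tool(rows=[{"tx": 3.4, "ty": -0.5, "tz": 0, "ax": 0, "ay": 0, "az": 0, "claw": 3.5}, {"tx": 0, "ty": 0, "tz": 0, "ax": 0, "ay": 0, "az": 0, "claw": 3.5}, {"tx": 0, "ty": 0, "tz": 0, "ax": 0, "ay": 0, "az": 0, "claw": 3.5}, {"tx": 0, "ty": 0, "tz": 0, "ax": 0, "ay": 0, "az": 0, "claw": 3.5}])

```text
time_s: 6.92
tcp_pos: [0.5626, -0.3519, 0.1279]
ee_rot: [[0.097, -0.995, -0.001], [-0.995, -0.097, 0.001], [-0.001, 0.001, -1.0]]
wrist_force: [-0.7, 0.0, -1.0]
gripper_width: 0.455
gripper_force: 30.0
```

Run:
```python
from h import *
s,p,d=wshot('w4');todo(s,.5665,-.3588,.021)
```

```text
6.9167 tcp [ 0.5626 -0.3519  0.1279] yaw of y -174.46 j6 23.7
move cm [ 0.74 -0.33 10.69]
```

View pics/w4.png

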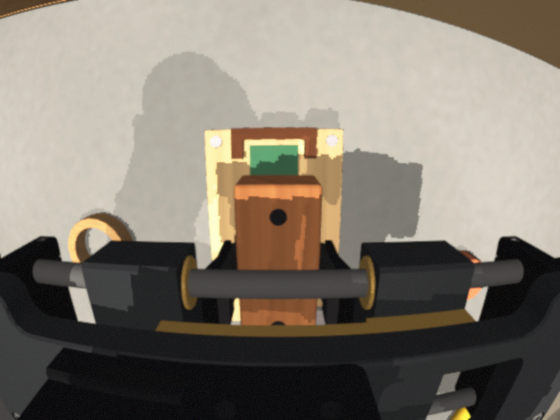

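The held brace is square to the jig. The far fence runs from (232,129) to (317,128) and the plate corners are at (206,130) and (344,129).

Run:
```python
from h import *
f=np.load('w4.npz');s=dict(tcp_pos=f['tcp'],ee_rot=f['R']);y=np.array([-np.sin(np.radians(5.6)),np.cos(np.radians(5.6)),0])
A=wray(s,[(206,130),(344,129)],.01);print(A.round(4),np.linalg.norm(A[0]-A[1]),'pocket',A.mean(0)+.06*y)
B=wray(s,[(232,129),(317,128)],.018);print(B.mean(0).round(4)+.06*y)
```

```text
[[ 0.6315 -0.413   0.01  ]
 [ 0.5129 -0.4251  0.01  ]] 0.11929204214903553 pocket [ 0.56634829 -0.35934038  0.01      ]
[ 0.56664503 -0.35958636  0.018     ]
```

Request:
drive_tool(rows=[{"tx": 0.75, "ty": -0.35, "tz": 1, "ax": 0, "ay": 0, "az": 0, "claw": 3.5}, {"tx": 0, "ty": 0, "tz": 2.5, "ax": 0, "ay": 0, "az": 0, "claw": 3.5}, {"tx": 0, "ty": 0, "tz": 2.5, "ax": 0, "ay": 0, "az": 0, "claw": 3.5}, {"tx": 0, "ty": 0, "tz": 2, "ax": 0, "ay": 0, "az": 0, "claw": 3.5}, {"tx": 0, "ty": 0, "tz": 1.5, "ax": 0, "ay": 0, "az": 0, "claw": 3.5}, {"tx": 0, "ty": 0, "tz": 0.8, "ax": 0, "ay": 0, "az": 0, "claw": 3.5}, {"tx": 0, "ty": 0, "tz": 0.4, "ax": 0, "ay": 0, "az": 0, "claw": 3.5}, {"tx": 0, "ty": 0, "tz": 0, "ax": 0, "ay": 0, "az": 0, "claw": 3.5}, {"tx": 0, "ty": 0, "tz": 0, "ax": 0, "ay": 0, "az": 0, "claw": 3.5}])

```text
time_s: 7.72
tcp_pos: [0.5683, -0.3595, 0.0224]
ee_rot: [[0.099, -0.995, 0.001], [-0.995, -0.099, -0.001], [0.001, -0.001, -1.0]]
wrist_force: [0.5, -0.5, -0.1]
gripper_width: 0.457
gripper_force: 30.0
```

Request:
drive_tool(rows=[{"tx": 0, "ty": 0.15, "tz": 0.2, "ax": 0, "ay": 0, "az": 0, "claw": 3.5}, {"tx": 0, "ty": 0, "tz": 0, "ax": 0, "ay": 0, "az": 0, "claw": 6}, {"tx": 0, "ty": 0, "tz": 0, "ax": 0, "ay": 0, "az": 0, "claw": 6}, {"tx": 0, "ty": 0, "tz": 0, "ax": 0, "ay": 0, "az": 0, "claw": 6}, {"tx": 0, "ty": 0, "tz": -1, "ax": 0, "ay": 0, "az": 0, "claw": 6}, {"tx": 0, "ty": 0, "tz": -3, "ax": 0, "ay": 0, "az": 0, "claw": 6}, {"tx": 0, "ty": 0, "tz": -4, "ax": 0, "ay": 0, "az": 0, "claw": 4}, {"tx": 0, "ty": 0, "tz": -4, "ax": 0, "ay": 0, "az": 0, "claw": 4}, {"tx": 0, "ty": 0, "tz": -4, "ax": 0, "ay": 0, "az": 0, "claw": 4}, {"tx": 0, "ty": 0, "tz": 0, "ax": 0, "ay": 0, "az": 0, "claw": 4}])

```text
time_s: 8.55
tcp_pos: [0.5705, -0.3625, 0.1918]
ee_rot: [[0.1, -0.995, 0.017], [-0.995, -0.101, -0.01], [0.012, -0.016, -1.0]]
wrist_force: [0.7, -1.0, 2.2]
gripper_width: 0.5
gripper_force: 0.0
```

Run:
```python
from h import *
s,p,d=wshot('w5')
c,dd=capture('top');cv2.imwrite('pics/a5.png',np.vstack([p[60:280,100:500,::-1],cv2.resize(c[120:230,360:560,::-1],(400,220))]))
```

```text
8.55 tcp [ 0.5705 -0.3625  0.1918] yaw of y -174.22 j6 24.3
```

View pics/a5.png

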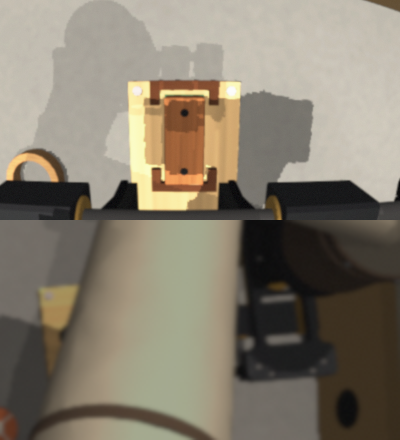

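The brace sits flat between the fences, with its marks up. Next I turn the tool and go to the post to swing the arm home.

Request:
drive_tool(rows=[{"tx": 0, "ty": 0, "tz": 0, "ax": 0, "ay": 0, "az": 0.123, "claw": 4}, {"tx": 0, "ty": 0, "tz": 0, "ax": 0, "ay": 0, "az": 0.123, "claw": 4}, {"tx": 0, "ty": 0, "tz": 0, "ax": 0, "ay": 0, "az": 0.123, "claw": 4}, {"tx": 0, "ty": 0, "tz": 0, "ax": 0, "ay": 0, "az": 0.123, "claw": 4}, {"tx": 0, "ty": 0, "tz": 0, "ax": 0, "ay": 0, "az": 0.123, "claw": 4}, {"tx": 0, "ty": 0, "tz": 0, "ax": 0, "ay": 0, "az": 0.123, "claw": 4}, {"tx": 0, "ty": 0, "tz": 0, "ax": 0, "ay": 0, "az": 0.123, "claw": 4}, {"tx": 0, "ty": 0, "tz": 0, "ax": 0, "ay": 0, "az": 0.123, "claw": 4}, {"tx": 0, "ty": 0, "tz": 0, "ax": 0, "ay": 0, "az": 0.123, "claw": 4}, {"tx": 0, "ty": 0, "tz": 0, "ax": 0, "ay": 0, "az": 0.123, "claw": 4}])

```text
time_s: 9.48
tcp_pos: [0.5651, -0.3592, 0.178]
ee_rot: [[-0.908, -0.42, -0.003], [-0.42, 0.908, 0.001], [0.002, 0.003, -1.0]]
wrist_force: [0.0, 0.2, -0.9]
gripper_width: 0.464
gripper_force: 0.0
```

Request:
drive_tool(rows=[{"tx": 0, "ty": 0, "tz": 0, "ax": 0, "ay": 0, "az": 0.123, "claw": 4}, {"tx": 0, "ty": 0, "tz": 0, "ax": 0, "ay": 0, "az": 0.123, "claw": 4}, {"tx": 0, "ty": 0, "tz": 0, "ax": 0, "ay": 0, "az": 0.123, "claw": 4}, {"tx": 3, "ty": 2, "tz": 0, "ax": 0, "ay": 0, "az": 0, "claw": 4}, {"tx": 2, "ty": 3, "tz": 0, "ax": 0, "ay": 0, "az": 0, "claw": 4}, {"tx": 1, "ty": 3, "tz": 0, "ax": 0, "ay": 0, "az": 0, "claw": 4}, {"tx": 0, "ty": 1, "tz": 0, "ax": 0, "ay": 0, "az": 0, "claw": 4}, {"tx": 0, "ty": 0, "tz": 0, "ax": 0, "ay": 0, "az": 0, "claw": 4}, {"tx": 0, "ty": 0, "tz": 0, "ax": 0, "ay": 0, "az": 0, "claw": 4}])

```text
time_s: 10.23
tcp_pos: [0.5, -0.2738, 0.1794]
ee_rot: [[-0.997, -0.072, -0.0], [-0.072, 0.997, -0.0], [0.0, -0.0, -1.0]]
wrist_force: [0.7, -1.4, 0.7]
gripper_width: 0.46
gripper_force: 0.0
```

Run:
```python
from h import *
s,p,d=wshot('w6');h,S,v=cv2.split(hsv(p))
r=big(win(((h<6)|(h>174))&(S>180),278,210,60));P=wray(s,r,.087);print(r.mean(0),rect(P));todo(s,*rect(P)[0],.065)
```

```text
10.2333 tcp [ 0.5    -0.2738  0.1794] yaw of y 94.13 j6 -73.5
[288.0625 202.375 ] (array([ 0.49189386, -0.26711484]), (15.203700065612793, 20.955625534057617), 20.313167572021484)
move cm [ 0.75  0.73 11.44]
```

Request:
drive_tool(rows=[{"tx": 0.65, "ty": 0.8, "tz": 3, "ax": 0, "ay": 0, "az": 0, "claw": 4}, {"tx": 0, "ty": 0, "tz": 3, "ax": 0, "ay": 0, "az": 0, "claw": 4}, {"tx": 0, "ty": 0, "tz": 3, "ax": 0, "ay": 0, "az": 0, "claw": 4}, {"tx": 0, "ty": 0, "tz": 2.3, "ax": 0, "ay": 0, "az": 0, "claw": 4}, {"tx": 0, "ty": 0, "tz": 0, "ax": 0, "ay": 0, "az": 0, "claw": 2.6}, {"tx": 0, "ty": 0, "tz": 0, "ax": 0, "ay": 0, "az": 0, "claw": 2.6}, {"tx": 0, "ty": 0, "tz": 0, "ax": 0, "ay": 0, "az": 0, "claw": 2.6}, {"tx": 0, "ty": -0.4, "tz": 0, "ax": 0, "ay": 0, "az": 0, "claw": 2.6}, {"tx": 0, "ty": 0, "tz": 0, "ax": 0, "ay": 0, "az": 0, "claw": 2.6}])

```text
time_s: 11.03
tcp_pos: [0.4943, -0.2714, 0.0682]
ee_rot: [[-0.998, -0.07, 0.003], [-0.07, 0.998, -0.001], [-0.003, -0.001, -1.0]]
wrist_force: [0.3, 0.5, -0.3]
gripper_width: 0.304
gripper_force: 0.0
```

Request:
drive_tool(rows=[{"tx": -0.05, "ty": -0.76, "tz": 0, "ax": 0, "ay": 0, "az": -0.123, "claw": 2.6}, {"tx": -0.05, "ty": -0.76, "tz": 0, "ax": 0, "ay": 0, "az": -0.123, "claw": 2.6}, {"tx": -0.05, "ty": -0.76, "tz": 0, "ax": 0, "ay": 0, "az": -0.123, "claw": 2.6}, {"tx": -0.05, "ty": -0.76, "tz": 0, "ax": 0, "ay": 0, "az": -0.123, "claw": 2.6}, {"tx": -0.05, "ty": -0.76, "tz": 0, "ax": 0, "ay": 0, "az": -0.123, "claw": 2.6}, {"tx": -0.05, "ty": -0.76, "tz": 0, "ax": 0, "ay": 0, "az": -0.123, "claw": 2.6}, {"tx": 0, "ty": 0, "tz": 0, "ax": 0, "ay": 0, "az": 0, "claw": 2.6}])

```text
time_s: 11.62
tcp_pos: [0.5136, -0.312, 0.0678]
ee_rot: [[-0.689, -0.725, 0.003], [-0.725, 0.689, -0.001], [-0.001, -0.003, -1.0]]
wrist_force: [0.3, 1.0, 0.0]
gripper_width: 0.299
gripper_force: 0.0
```

Request:
drive_tool(rows=[{"tx": -0.5, "ty": -0.76, "tz": 0, "ax": 0, "ay": 0, "az": -0.123, "claw": 2.6}, {"tx": -0.05, "ty": -0.76, "tz": 0, "ax": 0, "ay": 0, "az": -0.123, "claw": 2.6}, {"tx": -0.05, "ty": -0.76, "tz": 0, "ax": 0, "ay": 0, "az": -0.123, "claw": 2.6}, {"tx": -0.05, "ty": -0.76, "tz": 0, "ax": 0, "ay": 0, "az": -0.123, "claw": 2.6}, {"tx": -0.05, "ty": -0.76, "tz": 0, "ax": 0, "ay": 0, "az": -0.123, "claw": 2.6}, {"tx": 0, "ty": 0, "tz": 0, "ax": 0, "ay": 0, "az": -0.123, "claw": 2.6}, {"tx": 0, "ty": 0, "tz": 0, "ax": 0, "ay": 0, "az": 0, "claw": 2.6}])

```text
time_s: 12.2
tcp_pos: [0.5496, -0.324, 0.0673]
ee_rot: [[-0.025, -1.0, 0.001], [-1.0, 0.025, -0.0], [0.0, -0.001, -1.0]]
wrist_force: [-0.6, -0.2, -0.3]
gripper_width: 0.297
gripper_force: 0.0
```

Request:
drive_tool(rows=[{"tx": -0.2, "ty": -0.7, "tz": 0, "ax": 0, "ay": 0, "az": -0.1, "claw": 2.6}, {"tx": 0, "ty": -0.4, "tz": 0, "ax": 0, "ay": 0, "az": 0, "claw": 2.6}, {"tx": 0, "ty": -0.2, "tz": 0, "ax": 0, "ay": 0, "az": 0, "claw": 2.6}, {"tx": 0, "ty": 0, "tz": 0, "ax": 0, "ay": 0, "az": 0, "claw": 2.6}])

```text
time_s: 12.53
tcp_pos: [0.5625, -0.3217, 0.0669]
ee_rot: [[0.072, -0.997, 0.001], [-0.997, -0.072, -0.0], [0.0, -0.001, -1.0]]
wrist_force: [0.2, 0.2, 0.0]
gripper_width: 0.3
gripper_force: 0.0
```

Request:
drive_tool(rows=[{"tx": 0, "ty": -0.2, "tz": 0, "ax": 0, "ay": 0, "az": 0, "claw": 2.6}, {"tx": 0, "ty": -0.1, "tz": 0, "ax": 0, "ay": 0, "az": 0, "claw": 2.6}, {"tx": 0, "ty": 0, "tz": 0, "ax": 0, "ay": 0, "az": 0, "claw": 2.6}])

```text
time_s: 12.78
tcp_pos: [0.5652, -0.3215, 0.0666]
ee_rot: [[0.075, -0.997, 0.0], [-0.997, -0.075, -0.0], [0.0, -0.0, -1.0]]
wrist_force: [-0.2, 0.7, 0.4]
gripper_width: 0.295
gripper_force: 0.2
```

Creeping on until the stop pushes back.

Request:
drive_tool(rows=[{"tx": 0, "ty": -0.15, "tz": 0, "ax": 0, "ay": 0, "az": 0, "claw": 2.6}, {"tx": 0, "ty": 0, "tz": 0, "ax": 0, "ay": 0, "az": 0, "claw": 2.6}, {"tx": 0, "ty": 0, "tz": 0, "ax": 0, "ay": 0, "az": 0, "claw": 2.6}])

```text
time_s: 13.03
tcp_pos: [0.5667, -0.3213, 0.0665]
ee_rot: [[0.076, -0.997, 0.0], [-0.997, -0.076, 0.0], [-0.0, -0.0, -1.0]]
wrist_force: [-0.8, -0.3, 0.8]
gripper_width: 0.301
gripper_force: 0.2
```

Request:
drive_tool(rows=[{"tx": 0, "ty": -0.15, "tz": 0, "ax": 0, "ay": 0, "az": 0, "claw": 2.6}, {"tx": 0, "ty": 0, "tz": 0, "ax": 0, "ay": 0, "az": 0, "claw": 2.6}, {"tx": 0, "ty": 0, "tz": 0, "ax": 0, "ay": 0, "az": 0, "claw": 2.6}])

```text
time_s: 13.28
tcp_pos: [0.5669, -0.3213, 0.0664]
ee_rot: [[0.076, -0.997, -0.003], [-0.997, -0.076, 0.001], [-0.001, 0.003, -1.0]]
wrist_force: [-4.5, -1.0, 2.4]
gripper_width: 0.3
gripper_force: 2.3
```

The stop pushed back at about 4.5 N, so the hold-down arm is home. I release it, square the tool to the world axes and go on to the white coil.

Request:
drive_tool(rows=[{"tx": 0, "ty": 0.35, "tz": 0, "ax": 0, "ay": 0, "az": 0, "claw": 3.5}, {"tx": 0, "ty": 0, "tz": -3, "ax": 0, "ay": 0, "az": 0, "claw": 3.5}, {"tx": 0, "ty": 0, "tz": -3, "ax": 0, "ay": 0, "az": 0.076, "claw": 5}, {"tx": 0, "ty": 0, "tz": -3, "ax": 0, "ay": 0, "az": 0, "claw": 7}, {"tx": -3.1, "ty": 2.4, "tz": 0, "ax": 0, "ay": 0, "az": 0, "claw": 7}, {"tx": -3.1, "ty": 2.4, "tz": 0, "ax": 0, "ay": 0, "az": 0, "claw": 7}, {"tx": -3.1, "ty": 2.4, "tz": 0, "ax": 0, "ay": 0, "az": 0, "claw": 7}, {"tx": -3.1, "ty": 2.4, "tz": 0, "ax": 0, "ay": 0, "az": 0, "claw": 7}, {"tx": -3.1, "ty": 2.4, "tz": 0, "ax": 0, "ay": 0, "az": 0, "claw": 7}, {"tx": 0, "ty": 0, "tz": 0, "ax": 0, "ay": 0, "az": 0, "claw": 7}])

```text
time_s: 14.12
tcp_pos: [0.4401, -0.1627, 0.1564]
ee_rot: [[0.003, -1.0, -0.001], [-1.0, -0.003, 0.003], [-0.003, 0.001, -1.0]]
wrist_force: [-0.8, 0.4, 0.5]
gripper_width: 0.795
gripper_force: 0.0
```

Request:
drive_tool(rows=[{"tx": 0, "ty": 0, "tz": 0, "ax": 0, "ay": 0, "az": 0, "claw": 7}, {"tx": 0, "ty": 0, "tz": 0, "ax": 0, "ay": 0, "az": 0, "claw": 7}])

```text
time_s: 14.28
tcp_pos: [0.4461, -0.1662, 0.1574]
ee_rot: [[0.001, -1.0, 0.004], [-1.0, -0.001, -0.0], [0.0, -0.004, -1.0]]
wrist_force: [0.5, -0.1, -0.9]
gripper_width: 0.802
gripper_force: 0.0
```

```bash
cat >> h.py <<'E'
def disc(s,d,ztop,win_=(100,460,60,240)):
    # round part by depth: points near its top height -> world circle
    c=camera_params('wrist');K=c['intrinsics'];T=c['tool_from_camera'];R=np.array(s['ee_rot'])
    v,u=np.mgrid[:420,:560];q=np.c_[u.ravel(),v.ravel()]-K[:2,2];r=np.linalg.norm(q,axis=1)+1e-9;th=r/K[0,0]
    X=np.c_[q/r[:,None]*np.tan(th)[:,None],np.ones(len(q))]*d.reshape(-1,1)
    W=(X@T[:3,:3].T+T[:3,3])@R.T+s['tcp_pos'];Z=W[:,2].reshape(420,560)
    m=(abs(Z-ztop)<.009)&(d>0);a=np.zeros_like(m);u0,u1,v0,v1=win_;a[v0:v1,u0:u1]=m[v0:v1,u0:u1]
    n,l,st,ce=cv2.connectedComponentsWithStats(a.astype(np.uint8))
    for i in range(1,n):
        if st[i,4]>250:
            P=wray(s,big(l==i),ztop);(x,y),rr=cv2.minEnclosingCircle((P[:,:2]*1000).astype(np.float32))
            print('px',ce[i].round(),'c',round(x/1000,4),round(y/1000,4),'dia',round(2*rr,1),'ztop',round(float(np.median(Z[l==i])),4))
E
python3 - <<'E'
from h import *
s,p,d=wshot('w7');disc(s,d,.028);todo(s,.444,-.166,.01);print(np.round(s['ee_rot'],3).tolist())
E
```

```text
14.2833 tcp [ 0.4461 -0.1662  0.1574] yaw of y -179.93 j6 0.9
px [372.  74.] c 0.3617 -0.2928 dia 51.2 ztop 0.0278
px [279. 197.] c 0.446 -0.1706 dia 51.4 ztop 0.0278
move cm [-0.02  0.26 14.74]
[[0.001, -1.0, 0.004], [-1.0, -0.001, -0.0], [0.0, -0.004, -1.0]]
```

View pics/w7.png

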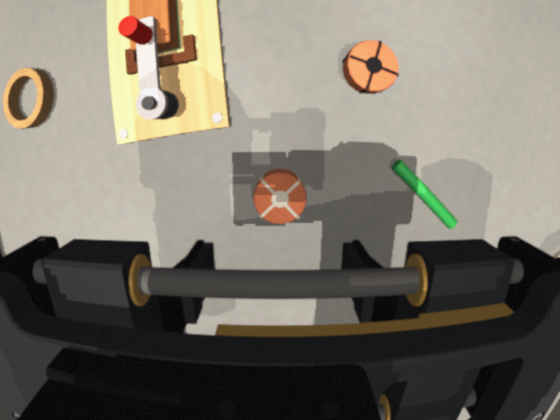

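The jig now shows the arm lying over the brace, with the post at (135,28). The white coil is at (279,197) and the black coil at (372,70).

Request:
drive_tool(rows=[{"tx": 0.4, "ty": 0, "tz": 3.5, "ax": 0, "ay": 0, "az": 0, "claw": 7}, {"tx": 0, "ty": 0, "tz": 3.5, "ax": 0, "ay": 0, "az": 0, "claw": 7}, {"tx": 0, "ty": 0, "tz": 3.5, "ax": 0, "ay": 0, "az": 0, "claw": 7}, {"tx": 0, "ty": 0, "tz": 2.5, "ax": 0, "ay": 0, "az": 0, "claw": 7}, {"tx": 0, "ty": 0, "tz": 1.5, "ax": 0, "ay": 0, "az": 0, "claw": 7}, {"tx": 0, "ty": 0, "tz": 0.6, "ax": 0, "ay": 0, "az": 0, "claw": 7}, {"tx": 0, "ty": 0, "tz": 0, "ax": 0, "ay": 0, "az": 0, "claw": 4.5}, {"tx": 0, "ty": 0, "tz": 0, "ax": 0, "ay": 0, "az": 0, "claw": 4.5}, {"tx": 0, "ty": 0, "tz": 0, "ax": 0, "ay": 0, "az": 0, "claw": 4.5}, {"tx": 0, "ty": 0, "tz": 0, "ax": 0, "ay": 0, "az": 0, "claw": 4.5}])

```text
time_s: 15.17
tcp_pos: [0.4458, -0.1707, 0.0068]
ee_rot: [[-0.0, -1.0, 0.003], [-1.0, 0.0, -0.0], [0.0, -0.003, -1.0]]
wrist_force: [0.0, -0.2, -1.1]
gripper_width: 0.588
gripper_force: 0.2
```

Request:
drive_tool(rows=[{"tx": 0, "ty": 0, "tz": 0, "ax": 0, "ay": 0, "az": 0, "claw": 4.5}, {"tx": 0, "ty": 0, "tz": 0, "ax": 0, "ay": 0, "az": 0, "claw": 4.5}, {"tx": 0, "ty": 0, "tz": -3, "ax": 0, "ay": 0, "az": 0, "claw": 4.5}, {"tx": 0, "ty": 0, "tz": -3, "ax": 0, "ay": 0, "az": 0, "claw": 4.5}, {"tx": 0, "ty": 0, "tz": -3, "ax": 0, "ay": 0, "az": 0, "claw": 4.5}, {"tx": 0, "ty": 0, "tz": -3, "ax": 0, "ay": 0, "az": 0, "claw": 4.5}])

```text
time_s: 15.67
tcp_pos: [0.444, -0.1703, 0.127]
ee_rot: [[-0.0, -1.0, -0.0], [-1.0, 0.0, 0.0], [-0.0, 0.0, -1.0]]
wrist_force: [0.2, 0.4, -1.6]
gripper_width: 0.569
gripper_force: 30.0
```

Request:
drive_tool(rows=[{"tx": -3.8, "ty": -0.6, "tz": 0, "ax": 0, "ay": 0, "az": 0, "claw": 4.5}, {"tx": -3.8, "ty": -0.6, "tz": 0, "ax": 0, "ay": 0, "az": 0, "claw": 4.5}, {"tx": -3.8, "ty": -0.6, "tz": 0, "ax": 0, "ay": 0, "az": 0, "claw": 4.5}, {"tx": -3.8, "ty": -0.6, "tz": 0, "ax": 0, "ay": 0, "az": 0, "claw": 4.5}, {"tx": -3.8, "ty": -0.6, "tz": 0, "ax": 0, "ay": 0, "az": 0, "claw": 4.5}, {"tx": -3.8, "ty": -0.6, "tz": 0, "ax": 0, "ay": 0, "az": 0, "claw": 4.5}, {"tx": -3.8, "ty": -0.6, "tz": 0, "ax": 0, "ay": 0, "az": 0, "claw": 4.5}, {"tx": -3.8, "ty": -0.6, "tz": 0, "ax": 0, "ay": 0, "az": 0, "claw": 4.5}, {"tx": -3.8, "ty": -0.6, "tz": 0, "ax": 0, "ay": 0, "az": 0, "claw": 4.5}, {"tx": -3.8, "ty": -0.6, "tz": 0, "ax": 0, "ay": 0, "az": 0, "claw": 4.5}])

```text
time_s: 16.5
tcp_pos: [0.504, 0.2114, 0.1257]
ee_rot: [[0.0, -1.0, -0.0], [-1.0, -0.0, 0.0], [-0.0, 0.0, -1.0]]
wrist_force: [1.7, -0.2, -0.4]
gripper_width: 0.566
gripper_force: 30.0
```

Request:
drive_tool(rows=[{"tx": -3.8, "ty": -0.6, "tz": 0, "ax": 0, "ay": 0, "az": 0, "claw": 4.5}, {"tx": -3.8, "ty": -0.6, "tz": 0, "ax": 0, "ay": 0, "az": 0, "claw": 4.5}, {"tx": -3.8, "ty": -0.6, "tz": 0, "ax": 0, "ay": 0, "az": 0, "claw": 4.5}, {"tx": -3.8, "ty": -0.6, "tz": 0, "ax": 0, "ay": 0, "az": 0, "claw": 4.5}, {"tx": -3.8, "ty": -0.6, "tz": 0, "ax": 0, "ay": 0, "az": 0, "claw": 4.5}, {"tx": 0, "ty": 0, "tz": 0, "ax": 0, "ay": 0, "az": 0, "claw": 4.5}, {"tx": 0, "ty": 0, "tz": 0, "ax": 0, "ay": 0, "az": 0, "claw": 4.5}])

```text
time_s: 17.08
tcp_pos: [0.5338, 0.4012, 0.1244]
ee_rot: [[0.002, -1.0, -0.001], [-1.0, -0.002, -0.001], [0.001, 0.001, -1.0]]
wrist_force: [-0.4, -0.5, -1.9]
gripper_width: 0.568
gripper_force: 30.0
```

Run:
```python
from h import *
s,p,d=wshot('w8');todo(s,.534,.401,.014);h,S,v=cv2.split(hsv(p))
```

```text
17.0833 tcp [0.5338 0.4012 0.1244] yaw of y -179.87 j6 -50.6
move cm [ 1.000e-02 -3.000e-02  1.104e+01]
```

View pics/w8.png

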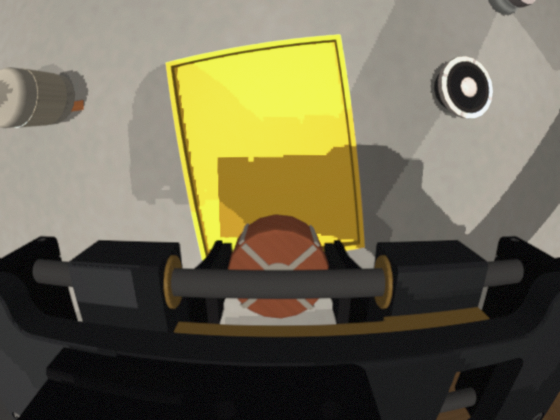

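The yellow tray's corners are at (168,64), (341,37) and (363,246). The light driver is at (463,87), cone up.

Run:
```python
from h import *
f=np.load('w8.npz');s=dict(tcp_pos=f['tcp'],ee_rot=f['R'])
C=wray(s,[(168,64),(341,37),(363,248)],.015);print(C.round(4),np.linalg.norm(np.diff(C,axis=0),axis=1),'centre',(C[0]+C[2])/2)
disc(s,f['d'],.032,(430,500,50,125))
```

```text
[[0.6282 0.2742 0.015 ]
 [0.4816 0.2532 0.015 ]
 [0.4562 0.4392 0.015 ]] [0.1480424  0.18765233] centre [0.54218858 0.35668823 0.015     ]
px [465.  87.] c 0.3715 0.2882 dia 59.4 ztop 0.0323
```

Request:
drive_tool(rows=[{"tx": 0, "ty": 0, "tz": 3, "ax": 0, "ay": 0, "az": 0, "claw": 4.5}, {"tx": 0, "ty": 0, "tz": 3, "ax": 0, "ay": 0, "az": 0, "claw": 4.5}, {"tx": 0, "ty": 0, "tz": 2.5, "ax": 0, "ay": 0, "az": 0, "claw": 4.5}, {"tx": 0, "ty": 0, "tz": 1.5, "ax": 0, "ay": 0, "az": 0, "claw": 4.5}, {"tx": 0, "ty": 0, "tz": 0.8, "ax": 0, "ay": 0, "az": 0, "claw": 4.5}, {"tx": 0, "ty": 0, "tz": 0.4, "ax": 0, "ay": 0, "az": 0, "claw": 4.5}, {"tx": 0, "ty": 0, "tz": 0, "ax": 0, "ay": 0, "az": 0, "claw": 4.5}, {"tx": 0, "ty": 0, "tz": 0, "ax": 0, "ay": 0, "az": 0, "claw": 4.5}])

```text
time_s: 17.8
tcp_pos: [0.5353, 0.3996, 0.0149]
ee_rot: [[-0.0, -1.0, 0.002], [-1.0, 0.0, 0.001], [-0.001, -0.002, -1.0]]
wrist_force: [-0.5, -0.5, -0.6]
gripper_width: 0.569
gripper_force: 30.0
```

Request:
drive_tool(rows=[{"tx": 0, "ty": 0, "tz": 0, "ax": 0, "ay": 0, "az": 0, "claw": 6.5}, {"tx": 0, "ty": 0, "tz": 0, "ax": 0, "ay": 0, "az": 0, "claw": 6.5}, {"tx": 0, "ty": 0, "tz": 0, "ax": 0, "ay": 0, "az": 0, "claw": 6.5}, {"tx": 0, "ty": 0, "tz": -2, "ax": 0, "ay": 0, "az": 0, "claw": 7}, {"tx": 0, "ty": 0, "tz": -3, "ax": 0, "ay": 0, "az": 0, "claw": 7}, {"tx": 0, "ty": 0, "tz": -3.5, "ax": 0, "ay": 0, "az": 0, "claw": 7}, {"tx": 0, "ty": 0, "tz": -3.5, "ax": 0, "ay": 0, "az": 0, "claw": 7}, {"tx": 0, "ty": 0, "tz": 0, "ax": 0, "ay": 0, "az": 0, "claw": 7}])

```text
time_s: 18.47
tcp_pos: [0.5385, 0.4028, 0.1434]
ee_rot: [[0.002, -1.0, 0.013], [-1.0, -0.002, 0.011], [-0.011, -0.013, -1.0]]
wrist_force: [-0.6, 0.5, 0.9]
gripper_width: 0.797
gripper_force: 0.0
```

Request:
drive_tool(rows=[{"tx": 2.2, "ty": 3.3, "tz": 0, "ax": 0, "ay": 0, "az": 0, "claw": 7.5}, {"tx": 2.2, "ty": 3.3, "tz": 0, "ax": 0, "ay": 0, "az": 0, "claw": 7.5}, {"tx": 2.2, "ty": 3.3, "tz": 0, "ax": 0, "ay": 0, "az": 0, "claw": 7.5}, {"tx": 2.2, "ty": 3.3, "tz": 0, "ax": 0, "ay": 0, "az": 0, "claw": 7.5}, {"tx": 2.2, "ty": 3.3, "tz": 0, "ax": 0, "ay": 0, "az": 0, "claw": 7.5}, {"tx": 0, "ty": 0, "tz": 0, "ax": 0, "ay": 0, "az": 0, "claw": 7.5}, {"tx": 0, "ty": 0, "tz": 0, "ax": 0, "ay": 0, "az": 0, "claw": 7.5}, {"tx": 0, "ty": 0, "tz": 0, "ax": 0, "ay": 0, "az": 0, "claw": 7.5}])

```text
time_s: 19.13
tcp_pos: [0.3703, 0.2905, 0.1347]
ee_rot: [[0.001, -1.0, 0.002], [-1.0, -0.001, 0.003], [-0.003, -0.002, -1.0]]
wrist_force: [0.2, 0.5, -0.4]
gripper_width: 0.861
gripper_force: 0.0
```

Run:
```python
from h import *
s,p,d=wshot('w9');disc(s,d,.032);todo(s,.3705,.2885,.009)
```

```text
19.1333 tcp [0.3703 0.2905 0.1347] yaw of y -179.95 j6 -58.0
px [216.  64.] c 0.4212 0.1648 dia 40.8 ztop 0.0319
px [280. 204.] c 0.3696 0.2867 dia 56.4 ztop 0.0324
move cm [2.400e-01 1.000e-02 1.257e+01]
```

View pics/w9.png

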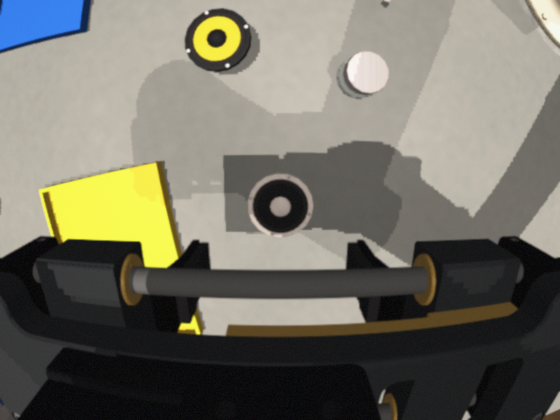

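The light driver is centred at (280,204). The dark driver is at (217,39).

Request:
drive_tool(rows=[{"tx": 0.3, "ty": 0.05, "tz": 3.5, "ax": 0, "ay": 0, "az": 0, "claw": 7.5}, {"tx": 0, "ty": 0, "tz": 3.5, "ax": 0, "ay": 0, "az": 0, "claw": 7.5}, {"tx": 0, "ty": 0, "tz": 3, "ax": 0, "ay": 0, "az": 0, "claw": 7.5}, {"tx": 0, "ty": 0, "tz": 1.7, "ax": 0, "ay": 0, "az": 0, "claw": 7.5}, {"tx": 0, "ty": 0, "tz": 0.8, "ax": 0, "ay": 0, "az": 0, "claw": 7.5}, {"tx": 0, "ty": 0, "tz": 0, "ax": 0, "ay": 0, "az": 0, "claw": 7.5}, {"tx": 0, "ty": 0, "tz": 0, "ax": 0, "ay": 0, "az": 0, "claw": 5}, {"tx": 0, "ty": 0, "tz": 0, "ax": 0, "ay": 0, "az": 0, "claw": 5}, {"tx": 0, "ty": 0, "tz": 0, "ax": 0, "ay": 0, "az": 0, "claw": 5}, {"tx": 0, "ty": 0, "tz": 0, "ax": 0, "ay": 0, "az": 0, "claw": 5}])

```text
time_s: 20.02
tcp_pos: [0.3696, 0.2873, 0.0097]
ee_rot: [[0.0, -1.0, 0.001], [-1.0, -0.0, 0.002], [-0.002, -0.001, -1.0]]
wrist_force: [-0.7, 0.8, 0.8]
gripper_width: 0.647
gripper_force: 0.4
```

Request:
drive_tool(rows=[{"tx": 0, "ty": 0, "tz": 0, "ax": 0, "ay": 0, "az": 0, "claw": 5}, {"tx": 0, "ty": 0, "tz": 0, "ax": 0, "ay": 0, "az": 0, "claw": 5}, {"tx": 0, "ty": 0, "tz": -2, "ax": 0, "ay": 0, "az": 0, "claw": 5}, {"tx": 0, "ty": 0, "tz": -3, "ax": 0, "ay": 0, "az": 0, "claw": 5}, {"tx": 0, "ty": 0, "tz": -3, "ax": 0, "ay": 0, "az": 0, "claw": 5}, {"tx": 0, "ty": 0, "tz": -3, "ax": 0, "ay": 0, "az": 0, "claw": 5}, {"tx": 0, "ty": 0, "tz": 0, "ax": 0, "ay": 0, "az": 0, "claw": 5}])

```text
time_s: 20.6
tcp_pos: [0.3715, 0.2895, 0.1242]
ee_rot: [[0.002, -1.0, 0.008], [-1.0, -0.002, 0.009], [-0.009, -0.008, -1.0]]
wrist_force: [-0.0, 0.9, -0.1]
gripper_width: 0.632
gripper_force: 30.0
```

Request:
drive_tool(rows=[{"tx": 2.55, "ty": -2.95, "tz": 0, "ax": 0, "ay": 0, "az": 0, "claw": 5}, {"tx": 2.55, "ty": -2.95, "tz": 0, "ax": 0, "ay": 0, "az": 0, "claw": 5}, {"tx": 2.55, "ty": -2.95, "tz": 0, "ax": 0, "ay": 0, "az": 0, "claw": 5}, {"tx": 2.55, "ty": -2.95, "tz": 0, "ax": 0, "ay": 0, "az": 0, "claw": 5}, {"tx": 2.55, "ty": -2.95, "tz": 0, "ax": 0, "ay": 0, "az": 0, "claw": 5}, {"tx": 2.55, "ty": -2.95, "tz": 0, "ax": 0, "ay": 0, "az": 0, "claw": 5}, {"tx": 2.55, "ty": -2.95, "tz": 0, "ax": 0, "ay": 0, "az": 0, "claw": 5}, {"tx": 2.55, "ty": -2.95, "tz": 0, "ax": 0, "ay": 0, "az": 0, "claw": 5}, {"tx": 2.55, "ty": -2.95, "tz": 0, "ax": 0, "ay": 0, "az": 0, "claw": 5}, {"tx": 0, "ty": 0, "tz": 0, "ax": 0, "ay": 0, "az": 0, "claw": 5}])

```text
time_s: 21.43
tcp_pos: [0.6386, 0.0526, 0.1171]
ee_rot: [[-0.005, -1.0, 0.001], [-1.0, 0.005, -0.001], [0.001, -0.001, -1.0]]
wrist_force: [-0.3, 0.1, -1.5]
gripper_width: 0.632
gripper_force: 30.0
```

Request:
drive_tool(rows=[{"tx": 0, "ty": 0, "tz": 0, "ax": 0, "ay": 0, "az": 0, "claw": 5}, {"tx": 0, "ty": 0, "tz": 0, "ax": 0, "ay": 0, "az": 0, "claw": 5}])

```text
time_s: 21.6
tcp_pos: [0.6336, 0.0567, 0.1174]
ee_rot: [[-0.001, -1.0, -0.002], [-1.0, 0.001, -0.0], [0.0, 0.002, -1.0]]
wrist_force: [0.5, 0.7, 0.2]
gripper_width: 0.628
gripper_force: 30.0
```

Request:
drive_tool(rows=[{"tx": -0.3, "ty": -0.3, "tz": 3, "ax": 0, "ay": 0, "az": 0, "claw": 5}, {"tx": 0, "ty": 0, "tz": 3, "ax": 0, "ay": 0, "az": 0, "claw": 5}, {"tx": 0, "ty": 0, "tz": 2, "ax": 0, "ay": 0, "az": 0, "claw": 5}, {"tx": 0, "ty": 0, "tz": 1.2, "ax": 0, "ay": 0, "az": 0, "claw": 5}, {"tx": 0, "ty": 0, "tz": 0.6, "ax": 0, "ay": 0, "az": 0, "claw": 5}, {"tx": 0, "ty": 0, "tz": 0.3, "ax": 0, "ay": 0, "az": 0, "claw": 5}, {"tx": 0, "ty": 0, "tz": 0.1, "ax": 0, "ay": 0, "az": 0, "claw": 5}, {"tx": 0, "ty": 0, "tz": 0, "ax": 0, "ay": 0, "az": 0, "claw": 5}])

```text
time_s: 22.27
tcp_pos: [0.6383, 0.0605, 0.0178]
ee_rot: [[0.001, -1.0, 0.002], [-1.0, -0.001, 0.001], [-0.001, -0.002, -1.0]]
wrist_force: [1.2, 0.6, -1.3]
gripper_width: 0.628
gripper_force: 30.0
```

Request:
drive_tool(rows=[{"tx": 0, "ty": 0, "tz": 0, "ax": 0, "ay": 0, "az": 0, "claw": 7}, {"tx": 0, "ty": 0, "tz": 0, "ax": 0, "ay": 0, "az": 0, "claw": 7}, {"tx": 0, "ty": 0, "tz": 0, "ax": 0, "ay": 0, "az": 0, "claw": 7.5}, {"tx": 0, "ty": 0, "tz": -2, "ax": 0, "ay": 0, "az": 0, "claw": 7.5}, {"tx": 0, "ty": 0, "tz": -3, "ax": 0, "ay": 0, "az": 0, "claw": 7.5}, {"tx": 0, "ty": 0, "tz": -3.5, "ax": 0, "ay": 0, "az": 0, "claw": 7.5}, {"tx": 0, "ty": 0, "tz": -3.5, "ax": 0, "ay": 0, "az": 0, "claw": 7.5}, {"tx": 0, "ty": 0, "tz": 0, "ax": 0, "ay": 0, "az": 0, "claw": 7.5}])

```text
time_s: 22.93
tcp_pos: [0.6426, 0.0607, 0.146]
ee_rot: [[0.002, -1.0, 0.017], [-1.0, -0.002, 0.003], [-0.003, -0.017, -1.0]]
wrist_force: [1.6, 1.0, 0.2]
gripper_width: 0.861
gripper_force: 0.0
```

Request:
drive_tool(rows=[{"tx": -1.45, "ty": 3.6, "tz": 0, "ax": 0, "ay": 0, "az": 0, "claw": 7.5}, {"tx": -1.45, "ty": 3.6, "tz": 0, "ax": 0, "ay": 0, "az": 0, "claw": 7.5}, {"tx": -1.45, "ty": 3.6, "tz": 0, "ax": 0, "ay": 0, "az": 0, "claw": 7.5}, {"tx": -1.45, "ty": 3.6, "tz": 0, "ax": 0, "ay": 0, "az": 0, "claw": 7.5}, {"tx": -1.45, "ty": 3.6, "tz": 0, "ax": 0, "ay": 0, "az": 0, "claw": 7.5}, {"tx": -1.45, "ty": 3.6, "tz": 0, "ax": 0, "ay": 0, "az": 0, "claw": 7.5}, {"tx": 0, "ty": 0, "tz": 0, "ax": 0, "ay": 0, "az": 0, "claw": 7.5}, {"tx": 0, "ty": 0, "tz": 0, "ax": 0, "ay": 0, "az": 0, "claw": 7.5}, {"tx": 0, "ty": 0, "tz": 0, "ax": 0, "ay": 0, "az": 0, "claw": 7.5}])

```text
time_s: 23.68
tcp_pos: [0.4224, 0.1476, 0.1374]
ee_rot: [[0.001, -1.0, 0.002], [-1.0, -0.001, 0.001], [-0.001, -0.002, -1.0]]
wrist_force: [-0.1, -0.3, -0.3]
gripper_width: 0.863
gripper_force: 0.0
```

Run:
```python
from h import *
s,p,d=wshot('w10');disc(s,d,.032);todo(s,.4212,.1465,.009)
```

```text
23.6833 tcp [0.4224 0.1476 0.1374] yaw of y -179.94 j6 -40.2
px [280. 205.] c 0.4215 0.145 dia 56.4 ztop 0.0324
move cm [ 0.12  0.14 12.84]
```

Request:
drive_tool(rows=[{"tx": 0.25, "ty": 0.1, "tz": 3.5, "ax": 0, "ay": 0, "az": 0, "claw": 7.5}, {"tx": 0, "ty": 0, "tz": 3.5, "ax": 0, "ay": 0, "az": 0, "claw": 7.5}, {"tx": 0, "ty": 0, "tz": 3.3, "ax": 0, "ay": 0, "az": 0, "claw": 7.5}, {"tx": 0, "ty": 0, "tz": 1.7, "ax": 0, "ay": 0, "az": 0, "claw": 7.5}, {"tx": 0, "ty": 0, "tz": 0.8, "ax": 0, "ay": 0, "az": 0, "claw": 7.5}, {"tx": 0, "ty": 0, "tz": 0, "ax": 0, "ay": 0, "az": 0, "claw": 7.5}, {"tx": 0, "ty": 0, "tz": 0, "ax": 0, "ay": 0, "az": 0, "claw": 5}, {"tx": 0, "ty": 0, "tz": 0, "ax": 0, "ay": 0, "az": 0, "claw": 5}, {"tx": 0, "ty": 0, "tz": 0, "ax": 0, "ay": 0, "az": 0, "claw": 5}, {"tx": 0, "ty": 0, "tz": 0, "ax": 0, "ay": 0, "az": 0, "claw": 5}])

```text
time_s: 24.57
tcp_pos: [0.4213, 0.145, 0.0097]
ee_rot: [[-0.0, -1.0, 0.002], [-1.0, 0.0, 0.002], [-0.002, -0.002, -1.0]]
wrist_force: [-1.9, 0.4, 0.8]
gripper_width: 0.646
gripper_force: 0.6
```

Request:
drive_tool(rows=[{"tx": 0, "ty": 0, "tz": 0, "ax": 0, "ay": 0, "az": 0, "claw": 5}, {"tx": 0, "ty": 0, "tz": 0, "ax": 0, "ay": 0, "az": 0, "claw": 5}, {"tx": 0, "ty": 0, "tz": -2, "ax": 0, "ay": 0, "az": 0, "claw": 5}, {"tx": 0, "ty": 0, "tz": -3, "ax": 0, "ay": 0, "az": 0, "claw": 5}, {"tx": 0, "ty": 0, "tz": -3, "ax": 0, "ay": 0, "az": 0, "claw": 5}, {"tx": 0, "ty": 0, "tz": -3, "ax": 0, "ay": 0, "az": 0, "claw": 5}, {"tx": 0, "ty": 0, "tz": 0, "ax": 0, "ay": 0, "az": 0, "claw": 5}])

```text
time_s: 25.15
tcp_pos: [0.4238, 0.1467, 0.1241]
ee_rot: [[0.002, -1.0, 0.01], [-1.0, -0.002, 0.007], [-0.007, -0.01, -1.0]]
wrist_force: [-0.1, 1.1, -1.0]
gripper_width: 0.63
gripper_force: 30.0
```

Request:
drive_tool(rows=[{"tx": 2.5, "ty": -3, "tz": 0, "ax": 0, "ay": 0, "az": 0, "claw": 5}, {"tx": 2.5, "ty": -3, "tz": 0, "ax": 0, "ay": 0, "az": 0, "claw": 5}, {"tx": 2.5, "ty": -3, "tz": 0, "ax": 0, "ay": 0, "az": 0, "claw": 5}, {"tx": 2.5, "ty": -3, "tz": 0, "ax": 0, "ay": 0, "az": 0, "claw": 5}, {"tx": 2.5, "ty": -3, "tz": 0, "ax": 0, "ay": 0, "az": 0, "claw": 5}, {"tx": 2.5, "ty": -3, "tz": 0, "ax": 0, "ay": 0, "az": 0, "claw": 5}, {"tx": 2.5, "ty": -3, "tz": 0, "ax": 0, "ay": 0, "az": 0, "claw": 5}, {"tx": 0, "ty": 0, "tz": 0, "ax": 0, "ay": 0, "az": 0, "claw": 5}, {"tx": 0, "ty": 0, "tz": 0, "ax": 0, "ay": 0, "az": 0, "claw": 5}, {"tx": 0, "ty": 0, "tz": 0, "ax": 0, "ay": 0, "az": 0, "claw": 5}])

```text
time_s: 25.98
tcp_pos: [0.6295, -0.0306, 0.1173]
ee_rot: [[-0.001, -1.0, -0.003], [-1.0, 0.001, 0.0], [-0.0, 0.003, -1.0]]
wrist_force: [-0.5, 0.5, -1.9]
gripper_width: 0.632
gripper_force: 30.0
```

Request:
drive_tool(rows=[{"tx": 0, "ty": -0.3, "tz": 3, "ax": 0, "ay": 0, "az": 0, "claw": 5}, {"tx": 0, "ty": 0, "tz": 3, "ax": 0, "ay": 0, "az": 0, "claw": 5}, {"tx": 0, "ty": 0, "tz": 2, "ax": 0, "ay": 0, "az": 0, "claw": 5}, {"tx": 0, "ty": 0, "tz": 1.2, "ax": 0, "ay": 0, "az": 0, "claw": 5}, {"tx": 0, "ty": 0, "tz": 0.6, "ax": 0, "ay": 0, "az": 0, "claw": 5}, {"tx": 0, "ty": 0, "tz": 0.3, "ax": 0, "ay": 0, "az": 0, "claw": 5}, {"tx": 0, "ty": 0, "tz": 0.1, "ax": 0, "ay": 0, "az": 0, "claw": 5}, {"tx": 0, "ty": 0, "tz": 0, "ax": 0, "ay": 0, "az": 0, "claw": 5}])

```text
time_s: 26.65
tcp_pos: [0.6344, -0.0301, 0.0178]
ee_rot: [[0.001, -1.0, 0.002], [-1.0, -0.001, 0.0], [-0.0, -0.002, -1.0]]
wrist_force: [-0.4, -0.1, -1.0]
gripper_width: 0.631
gripper_force: 30.0
```

Request:
drive_tool(rows=[{"tx": 0, "ty": 0, "tz": 0, "ax": 0, "ay": 0, "az": 0, "claw": 7}, {"tx": 0, "ty": 0, "tz": 0, "ax": 0, "ay": 0, "az": 0, "claw": 7}, {"tx": 0, "ty": 0, "tz": 0, "ax": 0, "ay": 0, "az": 0, "claw": 7.5}, {"tx": 0, "ty": 0, "tz": -2, "ax": 0, "ay": 0, "az": 0, "claw": 7.5}, {"tx": 0, "ty": 0, "tz": -3, "ax": 0, "ay": 0, "az": 0, "claw": 7.5}, {"tx": 0, "ty": 0, "tz": -3.5, "ax": 0, "ay": 0, "az": 0, "claw": 7}, {"tx": 0, "ty": 0, "tz": -3.5, "ax": 0, "ay": 0, "az": 0, "claw": 7}, {"tx": 0, "ty": 0, "tz": 0, "ax": 0, "ay": 0, "az": 0, "claw": 7}])

```text
time_s: 27.32
tcp_pos: [0.6388, -0.0305, 0.146]
ee_rot: [[0.002, -1.0, 0.017], [-1.0, -0.002, 0.0], [-0.0, -0.017, -1.0]]
wrist_force: [0.8, -0.1, 1.1]
gripper_width: 0.811
gripper_force: 0.0
```

Request:
drive_tool(rows=[{"tx": 2.6, "ty": 2.75, "tz": 0, "ax": 0, "ay": 0, "az": 0, "claw": 7}, {"tx": 2.6, "ty": 2.75, "tz": 0, "ax": 0, "ay": 0, "az": 0, "claw": 7}, {"tx": 2.6, "ty": 2.75, "tz": 0, "ax": 0, "ay": 0, "az": 0, "claw": 7}, {"tx": 2.6, "ty": 2.75, "tz": 0, "ax": 0, "ay": 0, "az": 0, "claw": 7}, {"tx": 2.6, "ty": 2.75, "tz": 0, "ax": 0, "ay": 0, "az": 0, "claw": 7}, {"tx": 2.6, "ty": 2.75, "tz": 0, "ax": 0, "ay": 0, "az": 0, "claw": 7}, {"tx": 2.6, "ty": 2.75, "tz": 0, "ax": 0, "ay": 0, "az": 0, "claw": 7}, {"tx": 2.6, "ty": 2.75, "tz": 0, "ax": 0, "ay": 0, "az": 0, "claw": 7}, {"tx": 2.6, "ty": 2.75, "tz": 0, "ax": 0, "ay": 0, "az": 0, "claw": 7}, {"tx": 2.6, "ty": 2.75, "tz": 0, "ax": 0, "ay": 0, "az": 0, "claw": 7}])

```text
time_s: 28.15
tcp_pos: [0.3574, -0.2916, 0.1373]
ee_rot: [[0.001, -1.0, 0.002], [-1.0, -0.001, -0.001], [0.001, -0.002, -1.0]]
wrist_force: [0.9, -1.0, 0.1]
gripper_width: 0.803
gripper_force: 0.0
```

Request:
drive_tool(rows=[{"tx": 0, "ty": 0, "tz": 0, "ax": 0, "ay": 0, "az": 0, "claw": 7}, {"tx": 0, "ty": 0, "tz": 0, "ax": 0, "ay": 0, "az": 0, "claw": 7}, {"tx": 0, "ty": 0, "tz": 0, "ax": 0, "ay": 0, "az": 0, "claw": 7}])

```text
time_s: 28.4
tcp_pos: [0.359, -0.2909, 0.1371]
ee_rot: [[-0.001, -1.0, 0.002], [-1.0, 0.001, -0.001], [0.001, -0.002, -1.0]]
wrist_force: [-0.0, 0.5, -0.5]
gripper_width: 0.806
gripper_force: 0.0
```

Run:
```python
from h import *
s,p,d=wshot('w11');disc(s,d,.028);todo(s,.3617,-.2925,.006)
```

```text
28.4 tcp [ 0.359  -0.2909  0.1371] yaw of y 179.96 j6 18.7
px [277. 201.] c 0.3608 -0.2965 dia 51.8 ztop 0.0278
move cm [ 0.15 -0.25 13.11]
```

Request:
drive_tool(rows=[{"tx": 0.4, "ty": -0.2, "tz": 3.5, "ax": 0, "ay": 0, "az": 0, "claw": 7}, {"tx": 0, "ty": 0, "tz": 3.5, "ax": 0, "ay": 0, "az": 0, "claw": 7}, {"tx": 0, "ty": 0, "tz": 3.3, "ax": 0, "ay": 0, "az": 0, "claw": 7}, {"tx": 0, "ty": 0, "tz": 1.8, "ax": 0, "ay": 0, "az": 0, "claw": 7}, {"tx": 0, "ty": 0, "tz": 0.9, "ax": 0, "ay": 0, "az": 0, "claw": 7}, {"tx": 0, "ty": 0, "tz": 0, "ax": 0, "ay": 0, "az": 0, "claw": 7}, {"tx": 0, "ty": 0, "tz": 0, "ax": 0, "ay": 0, "az": 0, "claw": 4.5}, {"tx": 0, "ty": 0, "tz": 0, "ax": 0, "ay": 0, "az": 0, "claw": 4.5}, {"tx": 0, "ty": 0, "tz": 0, "ax": 0, "ay": 0, "az": 0, "claw": 4.5}, {"tx": 0, "ty": 0, "tz": 0, "ax": 0, "ay": 0, "az": 0, "claw": 4.5}])

```text
time_s: 29.28
tcp_pos: [0.3612, -0.2947, 0.0078]
ee_rot: [[0.0, -1.0, 0.002], [-1.0, -0.0, -0.001], [0.001, -0.002, -1.0]]
wrist_force: [-1.0, -0.4, 0.7]
gripper_width: 0.586
gripper_force: 0.9
```

Request:
drive_tool(rows=[{"tx": 0, "ty": 0, "tz": 0, "ax": 0, "ay": 0, "az": 0, "claw": 4.5}, {"tx": 0, "ty": 0, "tz": 0, "ax": 0, "ay": 0, "az": 0, "claw": 4.5}, {"tx": 0, "ty": 0, "tz": -3, "ax": 0, "ay": 0, "az": 0, "claw": 4.5}, {"tx": 0, "ty": 0, "tz": -3, "ax": 0, "ay": 0, "az": 0, "claw": 4.5}, {"tx": 0, "ty": 0, "tz": -3, "ax": 0, "ay": 0, "az": 0, "claw": 4.5}, {"tx": 0, "ty": 0, "tz": -3, "ax": 0, "ay": 0, "az": 0, "claw": 4.5}, {"tx": 0, "ty": 0, "tz": 0, "ax": 0, "ay": 0, "az": 0, "claw": 4.5}])

```text
time_s: 29.87
tcp_pos: [0.3642, -0.2964, 0.1325]
ee_rot: [[0.001, -1.0, 0.012], [-1.0, -0.001, -0.006], [0.006, -0.012, -1.0]]
wrist_force: [1.3, 0.3, -1.5]
gripper_width: 0.563
gripper_force: 30.0
```

Request:
drive_tool(rows=[{"tx": -3.8, "ty": -1.15, "tz": 0, "ax": 0, "ay": 0, "az": 0, "claw": 4.5}, {"tx": -3.8, "ty": -1.15, "tz": 0, "ax": 0, "ay": 0, "az": 0, "claw": 4.5}, {"tx": -3.8, "ty": -1.15, "tz": 0, "ax": 0, "ay": 0, "az": 0, "claw": 4.5}, {"tx": -3.8, "ty": -1.15, "tz": 0, "ax": 0, "ay": 0, "az": 0, "claw": 4.5}, {"tx": -3.8, "ty": -1.15, "tz": 0, "ax": 0, "ay": 0, "az": 0, "claw": 4.5}, {"tx": -3.8, "ty": -1.15, "tz": 0, "ax": 0, "ay": 0, "az": 0, "claw": 4.5}, {"tx": -3.8, "ty": -1.15, "tz": 0, "ax": 0, "ay": 0, "az": 0, "claw": 4.5}, {"tx": -3.8, "ty": -1.15, "tz": 0, "ax": 0, "ay": 0, "az": 0, "claw": 4.5}, {"tx": -3.8, "ty": -1.15, "tz": 0, "ax": 0, "ay": 0, "az": 0, "claw": 4.5}, {"tx": -3.8, "ty": -1.15, "tz": 0, "ax": 0, "ay": 0, "az": 0, "claw": 4.5}])

```text
time_s: 30.7
tcp_pos: [0.4751, 0.0874, 0.126]
ee_rot: [[-0.0, -1.0, -0.001], [-1.0, 0.0, 0.0], [-0.0, 0.001, -1.0]]
wrist_force: [1.3, -0.8, -1.7]
gripper_width: 0.565
gripper_force: 30.0
```

Request:
drive_tool(rows=[{"tx": -3.8, "ty": -1.15, "tz": 0, "ax": 0, "ay": 0, "az": 0, "claw": 4.5}, {"tx": -3.8, "ty": -1.15, "tz": 0, "ax": 0, "ay": 0, "az": 0, "claw": 4.5}, {"tx": -3.8, "ty": -1.15, "tz": 0, "ax": 0, "ay": 0, "az": 0, "claw": 4.5}, {"tx": -3.8, "ty": -1.15, "tz": 0, "ax": 0, "ay": 0, "az": 0, "claw": 4.5}, {"tx": -3.8, "ty": -1.15, "tz": 0, "ax": 0, "ay": 0, "az": 0, "claw": 4.5}, {"tx": -3.8, "ty": -1.15, "tz": 0, "ax": 0, "ay": 0, "az": 0, "claw": 4.5}, {"tx": 0, "ty": 0, "tz": 0, "ax": 0, "ay": 0, "az": 0, "claw": 4.5}, {"tx": 0, "ty": 0, "tz": 0, "ax": 0, "ay": 0, "az": 0, "claw": 4.5}, {"tx": 0, "ty": 0, "tz": 0, "ax": 0, "ay": 0, "az": 0, "claw": 4.5}])

```text
time_s: 31.45
tcp_pos: [0.5437, 0.3129, 0.1251]
ee_rot: [[-0.0, -1.0, -0.002], [-1.0, 0.0, -0.002], [0.002, 0.002, -1.0]]
wrist_force: [1.1, -0.7, -2.1]
gripper_width: 0.569
gripper_force: 30.0
```

Request:
drive_tool(rows=[{"tx": 0, "ty": -0.3, "tz": 3, "ax": 0, "ay": 0, "az": 0, "claw": 4.5}, {"tx": 0, "ty": 0, "tz": 3, "ax": 0, "ay": 0, "az": 0, "claw": 4.5}, {"tx": 0, "ty": 0, "tz": 2.5, "ax": 0, "ay": 0, "az": 0, "claw": 4.5}, {"tx": 0, "ty": 0, "tz": 1.5, "ax": 0, "ay": 0, "az": 0, "claw": 4.5}, {"tx": 0, "ty": 0, "tz": 0.8, "ax": 0, "ay": 0, "az": 0, "claw": 4.5}, {"tx": 0, "ty": 0, "tz": 0.4, "ax": 0, "ay": 0, "az": 0, "claw": 4.5}, {"tx": 0, "ty": 0, "tz": 0.1, "ax": 0, "ay": 0, "az": 0, "claw": 4.5}, {"tx": 0, "ty": 0, "tz": 0, "ax": 0, "ay": 0, "az": 0, "claw": 4.5}])

```text
time_s: 32.12
tcp_pos: [0.5482, 0.3135, 0.0145]
ee_rot: [[-0.0, -1.0, 0.001], [-1.0, 0.0, 0.001], [-0.001, -0.001, -1.0]]
wrist_force: [0.1, 0.0, -1.3]
gripper_width: 0.566
gripper_force: 30.0
```

Request:
drive_tool(rows=[{"tx": 0, "ty": 0, "tz": 0, "ax": 0, "ay": 0, "az": 0, "claw": 6.5}, {"tx": 0, "ty": 0, "tz": 0, "ax": 0, "ay": 0, "az": 0, "claw": 6.5}, {"tx": 0, "ty": 0, "tz": 0, "ax": 0, "ay": 0, "az": 0, "claw": 6.5}, {"tx": 0, "ty": 0, "tz": -2, "ax": 0, "ay": 0, "az": 0, "claw": 7}, {"tx": 0, "ty": 0, "tz": -3, "ax": 0, "ay": 0, "az": 0, "claw": 7}, {"tx": 0, "ty": 0, "tz": -3.5, "ax": 0, "ay": 0, "az": 0, "claw": 7}, {"tx": 0, "ty": 0, "tz": -3.5, "ax": 0, "ay": 0, "az": 0, "claw": 7}, {"tx": 0, "ty": 3.5, "tz": -1, "ax": 0, "ay": 0, "az": 0, "claw": 7}, {"tx": 0, "ty": 3.5, "tz": -1, "ax": 0, "ay": 0, "az": 0, "claw": 7}, {"tx": 0, "ty": 3.5, "tz": -1, "ax": 0, "ay": 0, "az": 0, "claw": 7}])

```text
time_s: 32.95
tcp_pos: [0.4419, 0.3136, 0.1651]
ee_rot: [[-0.001, -1.0, 0.002], [-1.0, 0.001, 0.002], [-0.002, -0.002, -1.0]]
wrist_force: [-0.4, 1.2, -0.1]
gripper_width: 0.801
gripper_force: 0.0
```

Request:
drive_tool(rows=[{"tx": 3, "ty": 2.5, "tz": -1, "ax": 0, "ay": 0, "az": 0, "claw": 7}, {"tx": 3.5, "ty": 0, "tz": -1, "ax": 0, "ay": 0, "az": 0, "claw": 7}, {"tx": 3.5, "ty": 0, "tz": 0, "ax": 0, "ay": 0, "az": 0, "claw": 7}, {"tx": 3.5, "ty": 0, "tz": 0, "ax": 0, "ay": 0, "az": 0, "claw": 7}, {"tx": 3.5, "ty": 0, "tz": 0, "ax": 0, "ay": 0, "az": 0, "claw": 7}, {"tx": 0, "ty": 0, "tz": 0, "ax": 0, "ay": 0, "az": 0, "claw": 7}, {"tx": 0, "ty": 0, "tz": 0, "ax": 0, "ay": 0, "az": 0, "claw": 7}, {"tx": 0, "ty": 0, "tz": 0, "ax": 0, "ay": 0, "az": 0, "claw": 7}])

```text
time_s: 33.62
tcp_pos: [0.4181, 0.1438, 0.1844]
ee_rot: [[-0.0, -1.0, 0.002], [-1.0, 0.0, 0.001], [-0.001, -0.002, -1.0]]
wrist_force: [0.2, 0.3, 1.8]
gripper_width: 0.806
gripper_force: 0.0
```

Run:
```python
from h import *
s=sense();print(s['tcp_pos'],s['time_s'])
p,d=capture('top');np.savez('top9.npz',p=p,d=d)
cv2.imwrite('pics/t9.png',cv2.resize(p[90:300,70:490,::-1],(800,400)))
```

```text
[0.41812018 0.1437669  0.18439899] 33.6167
```

View pics/t9.png

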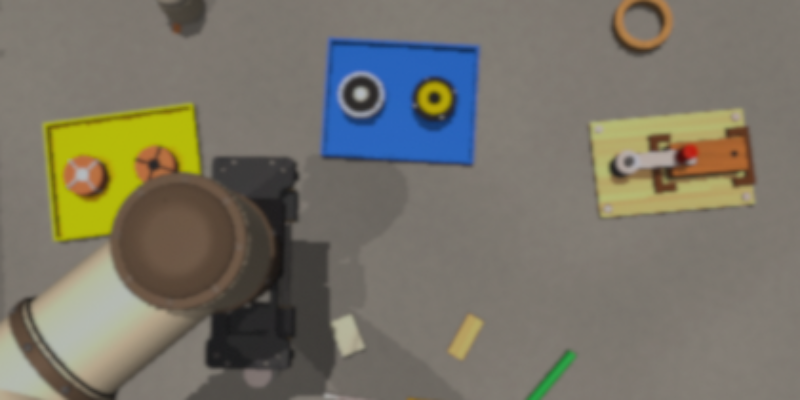

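The crop shows both drivers cone up in the blue tray at (361,95) and (434,98), and both coils in the yellow tray at (84,175) and (157,163). The brace is in the pocket with the arm lying over it: pivot (628,162), post (688,152).

Run:
```python
from h import *
k=420/800
px=lambda u,v:(70+u*k,90+v*k*(210/400)/k)
a=ray('top',px(628,162),.053)[0];b=ray('top',px(688,152),.087)[0];e=[ray('top',px(*q),.01)[0] for q in((600,216),(755,203),(591,122),(743,110))]
ang=lambda d:np.degrees(np.arctan2(d[1],d[0]))
print(a,b,'len',np.linalg.norm((b-a)[:2]),'arm',ang(b-a),'jig -y',ang(e[1]-e[0]),ang(e[3]-e[2]))
f=np.load('top9.npz')
print([ray('top',px(*q),z)[0].round(3) for q,z in(((361,95),.036),((434,98),.036),((84,175),.032),((157,163),.032),((708,157),.04))])
c=camera_params('top')
for n,q in(('light',(361,95)),('dark',(434,98)),('cw',(84,175)),('cb',(157,155)),('brace',(720,158)),('arm',(655,160))):
    u,v=px(*q);K=c['intrinsics'];D=np.median(f['d'][int(v)-2:int(v)+3,int(u)-2:int(u)+3]);X=c['R'].T@(np.array([(u-K[0,2])/K[0,0],(v-K[1,2])/K[0,0],1])*D-c['t']);print(n,X.round(4))
```

```text
[ 0.55438003 -0.25802973  0.053     ] [ 0.56083615 -0.31709919  0.087     ] len 0.05942122948866529 arm -83.76250319930507 jig -y -84.3290863437353 -84.7061667365456
[array([0.636, 0.061, 0.036]), array([ 0.634, -0.028,  0.036]), array([0.533, 0.4  , 0.032]), array([0.549, 0.31 , 0.032]), array([ 0.564, -0.357,  0.04 ])]
light [0.6351 0.0611 0.0406]
dark [ 0.6323 -0.0278  0.0407]
cw [0.533  0.3992 0.0339]
cb [0.559  0.3104 0.0336]
brace [ 0.5629 -0.3712  0.0404]
arm [ 0.5574 -0.2901  0.0521]
```

```bash
python3 -c "
from station import *
print(finish_job())"
```

```text
the job is handed in; nothing more can be done
None
```

I handed the job in at about 34 s. My last check showed both drivers cone up in the blue tray, both coils flat in the yellow tray, and the brace flat in the pocket, marks up, with the arm within about 0.02 rad of its stop; the station gave no verdict back.

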